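# Tip a filter glass out of its storage block and rack it

## Task

The amber filter glass lies flush in its tip-out storage block, with no room for fingers beside it: gently press its far side, at the thumb notch, down into the well so that the near edge tips up. Then take the raised edge, lift the glass out and stand it on edge, gently and fully down, in the free middle slot of the pin rack between the two glasses that are already there. Do not disturb those two glasses or the other things on the bench.

Things in the scene. Friction and masses are not known exactly. Their poses are not given: they have to be found in the camera images.
- amber_glass: amber filter glass: a plain orange-brown disc, 90 mm across and 10 mm thick, 0.13 to 0.21 kg, loose. Origin: its centre; z: its axis (square to the faces, which are alike). It starts lying flat in the storage block. Fragile: a push of 3 to 8 N is plenty, more than 30 N against block or rack breaks it.
- storage_block: fixed dull-blue plastic block, 122 (x) by 120 (y) by 53 mm high. Origin: on its underside, below the centre of the glass as it lies; z up; +x to the thumb notch, away from the robot. Pocket in its top: 10 mm deep, 94 mm wide, near end round with its wall at x = -46.5 mm, rear wall straight at x = +47 mm; the glass has 1 to 2 mm of play.
- pocket (a point): centre of the glass as it lies flat: x = 0, y = 0, z = 48 mm in the block's frame, same axes as the block. The top of the glass is then flush with the rim of the block (z = 53 mm).
- seat_edge (a point): middle of the straight edge (along y) where the seat ends, at x = 6, z = 43 mm in the block's frame. On the near side is the flat seat on which the glass lies; behind it an open well as wide as the pocket, down to z = 4 mm. The glass pivots on this edge. Tipped less than about 35 degrees and let go, it falls back flat.
- press_spot (a point): spot on the top of the far part of the glass, x = 31, y = 0, z = 53 mm in the block's frame, in front of the thumb notch (54 mm wide, sill at z = 45 mm). Pushed down here 12 to 20 mm the glass tips and bottoms out in the well, against floor and rear wall. Let go, it stays leaning 48 to 60 degrees from level, near rim 20 to 30 mm above the block's top.
- pin_rack: fixed rack: white base 96 (x) by 190 (y) by 6 mm, 31 mm high end walls; two 8 mm steel rods along y at x = +-30, z = 18 mm, on which glasses stand on edge; 6 mm steel pins with round tops, 61 mm high, in pairs on the rods. Slots, 14 mm clear between pins, square to y, at y = -64, 0, +64 mm. Origin: centre of the underside; z up.
- free_slot (a point): where the centre of a glass standing in the free middle slot comes to lie: x = 0, y = 0, z = 57 mm in the rack's frame (glass from 12 to 102 mm above the bench); y is square to the faces of a standing glass. The neighbours' faces are 59 mm from it on either side.
- green_glass: green filter glass of the same size, loose, standing on edge in the slot at y = -64 mm of the rack; origin at its centre, z its axis.
- clear_glass: clear filter glass of the same size, loose, standing on edge in the slot at y = +64 mm of the rack; origin at its centre, z its axis.
- beaker: glass beaker, 53 mm across, 60 mm high, loose bystander; origin at the centre of its underside.
- square_jar: white square jar with black cap, 63 x 62 x 128 mm, loose bystander; origin at the centre of its underside.
- wash_bottle: grey wash bottle with red nozzle cap, 52 mm across, 150 mm high, loose bystander; origin at the centre of its underside.
There are look-alikes about, which are no part of the job. Of the things that look like the amber_glass, the largest one is meant.

How it is judged:
By the outcome, as a careful person would: the job done as asked, in the order asked, and still so for the second after the job is handed in, with the robot touching nothing.
It also fails if it takes over 51 s, if anything falls off the work surface, if the arm or the gripper's body presses on something with over 40 N, if the wrist force passes 120 N, or if a joint passes its speed limit or range.

## Robot

A 7-joint arm with a two-finger parallel gripper is mounted at the origin on a cart in front of the work surface, level with it; the furniture and walls round the work are solid. World frame = base frame: x ahead of the robot, y to its left, z up, the work surface at z = 0. Lengths are in m, angles in rad, forces in N, time in s.
With the tool pointing down it reaches from about 0.425 to 0.925 m from the base axis. Payload 6.8 kg.
Tool frame: the origin (TCP) lies between the finger pads; the fingertips stand finger_overhang ahead of it and the grasp point (between the pads) lies 6 mm ahead of it (finger_overhang is the distance from the TCP to the fingertips, in m); z points along the fingers, y is the line along which they close (so a half turn about z gives the same grasp; the last joint's range is limited). The gripper opens to 85 mm and grips with 20 to 120 N. Pads are 22 mm wide; open, the fingers measure 114 mm over their backs; the gripper's body (76 mm by 85 mm) begins 54 mm behind the grasp point. The pads swing forward as they close: fully open they stand 13 mm farther back than shut.
Start: joints at [-1.271, 0.477, 0.022, 1.555, -0.011, 1.109, -0.083], TCP at [0.268, 0.62, 0.256] pointing down, gripper open.
Joint ranges: [-2.96, 2.96], [-0.34, 2.1], [-1.41, 1.46], [0.24, 2.44], [-1.37, 4.51], [0.17, 1.92], [-2.96, 2.96]. Speed limits (rad/s): [2.39, 2.39, 3.14, 3.14, 3.14, 3.14, 3.14].

## Interface

Orientations are given as a unit quaternion [w, x, y, z].
In Python, from station import * gives the robot as it stands.
- The arm moves only by the tool drive_tool, never from a script. Its argument "increments" is a list of rows, each an object of numbers: "claw": the finger opening in m, from 0 to 0.0854; "dx", "dy", "dz": the shift along the tool's x, y, z in m; "wx", "wy", "wz": the turn, a rotation vector about the tool's x, y, z in degrees. A call has 1 to 20 rows; each row shifts and turns the commanded pose from where the row before left it, along the tool's axes as they then stand; what a row does not reach is not made up. A row lasts 1/8 s, in which the tool goes at most 62.5 mm and 10.7 degrees, less where a joint would pass 70% of its speed; a pose out of reach is approached as far as the arm can. A call with a gripper value outside its range is refused whole. The fingers move at their own pace and stop on an object; "newtons" is the grip in N (left out, the last holds). Time passes only in rows, so rows that do not move let the fingers close. It gives the time, the measured TCP pose, the force, the opening and the grip force at its end, in the units of the state.
- get_obs(): the state, without advancing time (a new reading comes with each control period).
- read_camera(name): name is "side" or "top"; returns (picture, depth): 480x640x3 uint8, red, green, blue; 480x640 float32, m along the optical axis (not along the pixel's ray), 0 where there is no reading.
- calibration(name): a dict with "intrinsics" (3x3 intrinsics, pixels), "R" (3x3) and "t" (3): a world point X has camera coordinates R X + t. Camera axes: x right, y down, z forward; pixel columns grow to the right and rows downward; lengths in m; the calibration is good to about 2 mm. A picture is of the moment at which its call begins. calibration takes no time and is no camera call.
- hand_in(): hands the job in; it is judged then, once.
The state is a dict: "t": time; "q": joint angles; "joint_vel": joint speeds; "joint_torque": joint torques, N m; "eef_pos": TCP position; "tool_rot": TCP orientation; "contact_force": force on the tool from outside, world axes, zero at the start; "torque": the same for the moment, N m; "gripper_width": opening from 0.0 (shut) to 1.0 (fully open); "grasp_force": force on a finger pad.
Only numpy, scipy, OpenCV 4.12 (cv2) and the standard library are available. Lean on these libraries where they do the work, as an engineer would, in place of code of your own. Each camera call takes 0.05 s, during which the arm holds its last target. There are 200 camera calls.

## Working session

There is one attempt and no reset: what is moved stays moved. The work goes in short steps, Python scripts to look and compute and a tool call to move; the robot and the scene stay as the last step left them, time stands still between calls to the robot, and variables do not carry over. Pictures are saved under pics/ and viewed, at most 10 in all, crops included, and the job is handed in when it is done.

Besides the shell and the picture viewer there is one more tool, called after "Request:" by a JSON object that holds its "op" and its "data", one argument or row to a line. drive_tool: Moves the arm, as the interface text tells. Its arguments: {"type":"object","properties":{"increments":{"type":"array","items":{"type":"object","properties":{"claw":{"type":"number"},"dx":{"type":"number"},"dy":{"type":"number"},"dz":{"type":"number"},"wx":{"type":"number"},"wy":{"type":"number"},"wz":{"type":"number"}}}},"newtons":{"type":"number"}},"required":["increments"]}

```bash
mkdir -p pics
python3 - <<'E'
from station import *
import cv2,numpy as np
for n in ("side","top"):
    p,d=read_camera(n); cv2.imwrite(f"pics/{n}0.png",p[:,:,::-1]); np.save(f"pics/{n}0.npy",d)
    c=calibration(n); print(n,np.round(c["intrinsics"],1).tolist(),np.round(c["R"],3).tolist(),np.round(c["t"],3).tolist())
o=get_obs(); print(o)
import station; print([x for x in dir(station) if x[0]!='_'])
try: print(finger_overhang)
except Exception as e: print(e)
E
```

```text
side [[585.7, 0.0, 310.7], [0.0, 585.7, 235.4], [0.0, 0.0, 1.0]] [[0.781, -0.624, -0.004], [-0.298, -0.367, -0.881], [0.548, 0.69, -0.473]] [-0.391, 0.235, 1.183]
top [[522.4, 0.0, 323.9], [0.0, 522.4, 238.9], [0.0, 0.0, 1.0]] [[0.029, -1.0, -0.011], [-0.991, -0.027, -0.13], [0.129, 0.015, -0.991]] [0.071, 0.537, 1.245]
{'t': 0.1, 'q': array([-1.27110294,  0.47775398,  0.02234498,  1.55634088, -0.01151689,
        1.10930107, -0.08311788]), 'joint_vel': array([-5.84312705e-05, -3.91295175e-03, -7.76702912e-04, -3.66540201e-03,
       -1.64315296e-03,  2.59574149e-04,  5.07744429e-04]), 'joint_torque': array([ 4.32401212e-03, -5.97756243e+01,  1.61370177e+00, -2.81953382e+01,
        1.28669967e-02,  5.03908799e-03, -9.89369994e-06]), 'eef_pos': array([0.2675046 , 0.61919716, 0.25540338]), 'tool_rot': array([-1.15896932e-04,  2.02490352e-01,  9.79283899e-01, -8.29572350e-04]), 'contact_force': array([-0.14339512, -0.9506492 ,  0.64543156]), 'torque': array([-0.03507344,  0.05441978, -0.00228413]), 'grasp_force': 0.0, 'gripper_width': 0.9986974850236404}
['PlanningError', 'calibration', 'finger_overhang', 'get_obs', 'hand_in', 'read_camera']
0.025
```

View pics/top0.png

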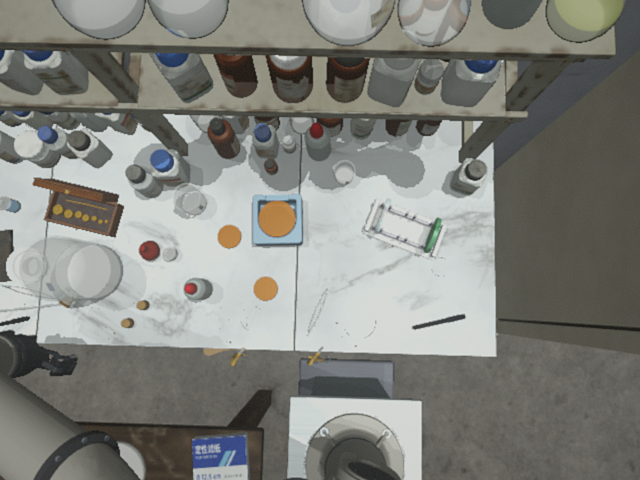

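View pics/side0.png

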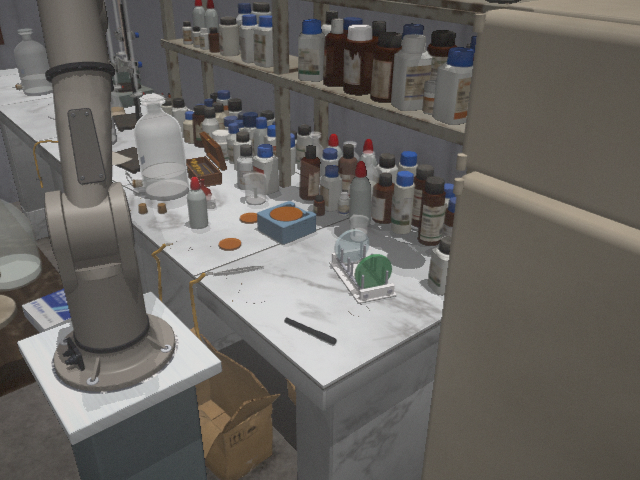

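Candidates for the amber disc, in the top view: (277,218) in the blue block, (229,237) and (265,288) loose on the bench. The one in the block is the largest and matches the description. The rack is at (405,228). The green glass is at its right end and the clear one at its left. Next, an enlarged crop to check.

```bash
cat > h.py <<'E'
from station import *
import cv2,numpy as np
def ray(n,u,v):
    c=calibration(n);K,R,t=[np.array(c[k]) for k in("intrinsics","R","t")]
    return -R.T@t, R.T@np.linalg.inv(K)@[u,v,1]
def atz(n,u,v,z):
    o,d=ray(n,u,v); return o+d*(z-o[2])/d[2]
def dep(n,u,v,D):
    o,d=ray(n,u,v); return o+d*D[int(round(v)),int(round(u))]
def tri(a,b):
    o1,d1=ray("top",*a);o2,d2=ray("side",*b)
    s=np.linalg.lstsq(np.c_[d1,-d2],o2-o1,rcond=None)[0]
    p,q=o1+s[0]*d1,o2+s[1]*d2
    return (p+q)/2,np.linalg.norm(p-q)
def proj(n,X):
    c=calibration(n);K,R,t=[np.array(c[k]) for k in("intrinsics","R","t")]
    p=K@(R@np.array(X)+t);return p[:2]/p[2]
def crop(img,u,v,w,h,s): return cv2.resize(img[v:v+h,u:u+w],None,fx=s,fy=s,interpolation=cv2.INTER_CUBIC)
E
python3 - <<'E'
from h import *
t=cv2.imread("pics/top0.png");s=cv2.imread("pics/side0.png")
T=np.load("pics/top0.npy");S=np.load("pics/side0.npy")
a=np.hstack([crop(t,240,180,80,60,5),crop(t,360,190,80,60,5)])
b=np.hstack([crop(s,250,195,80,60,5),crop(s,325,215,80,60,5)][:2])
b2=crop(s,322,212,80,90,5)
cv2.imwrite("pics/c1.png",np.vstack([a,b]))
for u,v in[(277,218),(229,237),(265,288),(256,240),(405,228),(300,113),(300,105),(300,52),(520,112),(190,202),(343,172),(470,177),(197,289),(318,135),(150,250)]: print((u,v),np.round(dep("top",u,v,T),3))
E
```

```text
(277, 218) [0.58  0.201 0.055]
(229, 237) [0.536 0.325 0.009]
(265, 288) [0.411 0.23  0.003]
(256, 240) [0.524 0.25  0.057]
(405, 228) [ 0.572 -0.116  0.003]
(300, 113) [0.731 0.134 0.357]
(300, 105) [0.744 0.134 0.364]
(300, 52) [0.733 0.121 0.593]
(520, 112) [ 0.74  -0.278  0.365]
(190, 202) [0.624 0.43  0.002]
(343, 172) [0.708 0.043 0.021]
(470, 177) [ 0.679 -0.251  0.114]
(197, 289) [0.401 0.372 0.111]
(318, 135) [0.754 0.105 0.165]
(150, 250) [0.494 0.509 0.045]
```

View pics/c1.png

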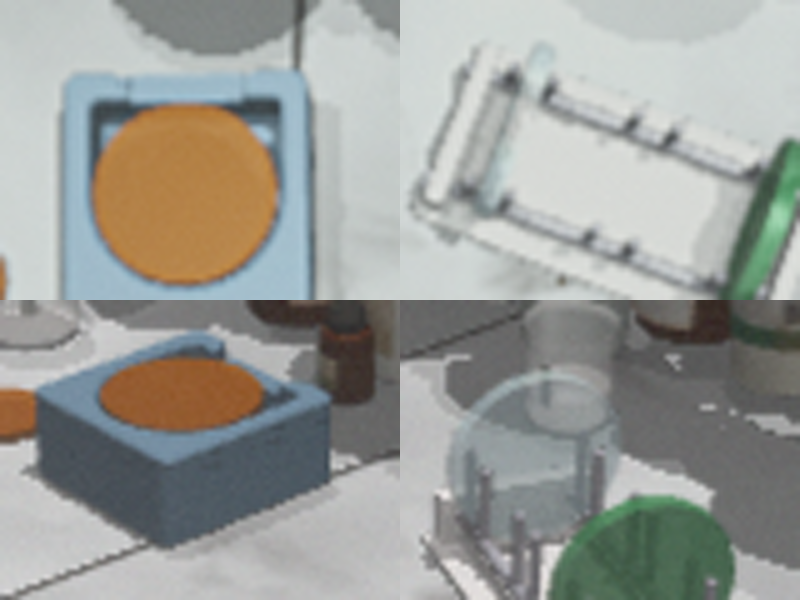

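The crop confirms it. The disc in the block is about 37.6 px across in the top view, which is about 90 mm at that range, centred at pixel (276.8,218.6), with the notch at the far side. Next I need the rack close up and the block pose.

Run:
```python
from h import *
t=cv2.imread("pics/top0.png");s=cv2.imread("pics/side0.png")
def grid(c,u,v,k):
    for i in range(0,c.shape[1],10*k): cv2.putText(c,str(u+i//k),(i,10),0,.35,(0,0,255)); cv2.line(c,(i,0),(i,4),(0,0,255))
    for i in range(0,c.shape[0],10*k): cv2.putText(c,str(v+i//k),(0,i+4),0,.35,(0,0,255))
    return c
cv2.imwrite("pics/r_top.png",grid(crop(t,355,190,100,75,8),355,190,8))
cv2.imwrite("pics/r_side.png",grid(crop(s,322,210,90,95,6),322,210,6))
for n in("top","side"): print(n,ray(n,0,0)[0])
# amber disc + block top
hsv=cv2.cvtColor(t,cv2.COLOR_BGR2HSV)
m=cv2.inRange(hsv,(8,100,60),(22,255,255)); m[:,:250]=0;m[:190]=0;m[245:]=0;m[:,305:]=0
cs,_=cv2.findContours(m,0,1);c=max(cs,key=cv2.contourArea);e=cv2.fitEllipse(c);print("top ell",e)
print(atz("top",*(np.array(e[0])),.053))
hs=cv2.cvtColor(s,cv2.COLOR_BGR2HSV)
m=cv2.inRange(hs,(5,100,60),(22,255,255)); m[:,:265]=0;m[:200]=0;m[232:]=0;m[:,310:]=0
cs,_=cv2.findContours(m,0,1);c=max(cs,key=cv2.contourArea);e2=cv2.fitEllipse(c);print("side ell",e2)
print(atz("side",*e2[0],.053),tri(e[0],e2[0]))
b=cv2.inRange(hsv,(90,35,120),(115,255,255)); b[:,:245]=0;b[:190]=0;b[250:]=0;b[:,308:]=0
cs,_=cv2.findContours(b,0,1);c=max(cs,key=cv2.contourArea)
P=np.array([atz("top",*p[0],.053)[:2] for p in c])*1000
r=cv2.minAreaRect(P.astype(np.float32));print("block",r)
```

```text
top [0.36869985 0.06757463 1.30522559]
side [-0.2735566  -0.97367915  0.76522533]
top ell ((276.5281677246094, 218.22039794921875), (35.233524322509766, 35.76008605957031), 54.04500198364258)
[0.57965103 0.20277853 0.053     ]
side ell ((285.9721984863281, 213.40988159179688), (13.299649238586426, 31.8925838470459), 88.91800689697266)
[0.57926115 0.20792964 0.053     ] (array([0.57792172, 0.20338306, 0.05534255]), np.float64(0.0031621373781522844))
block ((578.7715454101562, 200.5765838623047), (120.7590103149414, 118.9588623046875), 2.677135705947876)
```

View pics/r_top.png

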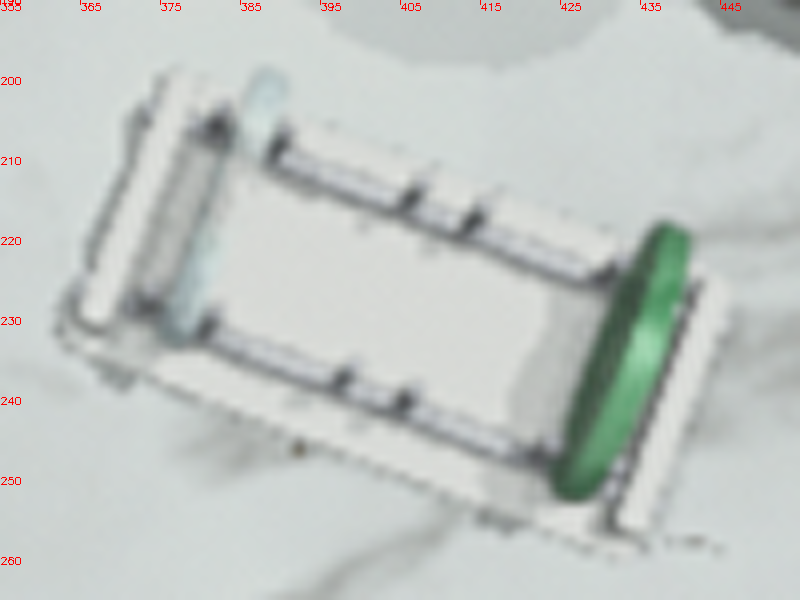

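View pics/r_side.png

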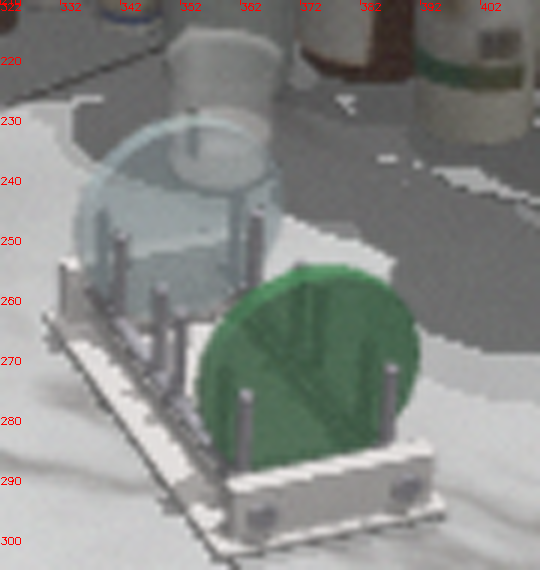

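In the top view the middle-slot pin tops are at about (407,213.5), (414.6,216.5), (398.3,236.8) and (406,239.6). In the side view the near middle pins are at (348.7,258) and (352.2,261.7). The free slot lies between the clear glass on the left and the green glass on the right. I'll fit the rack pose to these.

```bash
cat > fit.py <<'E'
from h import *
from scipy.optimize import least_squares
tc=lambda u,v:(355+u/8,190+v/8); sc=lambda u,v:(322+u/6,210+v/6)
top={(30,10):tc(416,188),(30,-10):tc(477,211),(-30,10):tc(347,373),(-30,-10):tc(409,395),(-30,54):tc(210,319),(30,54):tc(283,138),(30,-54):tc(609,268),(-30,-54):tc(546,448),(-30,74):tc(150,297),(30,74):tc(217,117)}
side={(-30,10):sc(160,288),(-30,-10):sc(181,310),(-30,74):sc(102,213),(-30,54):sc(120,235),(30,54):sc(257,210),(30,-74):sc(391,368),(-30,-74):sc(246,393)}
def W(p,x,y,z): 
    c,s=np.cos(p[2]),np.sin(p[2]);return [p[0]+c*x-s*y,p[1]+s*x+c*y,z+p[3]]
def res(p,use="ts"):
    r=[]
    if "t" in use:
        for k,v in top.items(): r+=list(proj("top",W(p,k[0]/1e3,k[1]/1e3,.060))-v)
    if "s" in use:
        for k,v in side.items(): r+=list(proj("side",W(p,k[0]/1e3,k[1]/1e3,.061))-v)
    return np.array(r)
p0=[.58,-.11,-.3,0]
for u in("ts","t","s"):
    f=least_squares(res,p0,args=(u,),loss="soft_l1");print(u,np.round(f.x,4),np.round(np.degrees(f.x[2]),2),np.round(res(f.x,u).reshape(-1,2),1).tolist() if u=="ts" else "")
for k in((-30,10),(-30,-10),(-30,54),(30,54)): print(k,tri(top[k],side[k]))
E
python3 fit.py
```

```text
ts [ 0.5668 -0.1122 -0.3438  0.0006] -19.7 [[0.0, 0.0], [0.2, 0.1], [0.0, -0.1], [0.1, 0.1], [-0.0, 0.0], [-0.4, -0.2], [0.9, -0.5], [0.3, 0.1], [-0.3, -0.2], [0.1, -0.5], [0.0, -0.1], [-0.2, 0.3], [-0.2, -0.1], [-0.2, 0.0], [-0.3, 0.2], [-0.1, -0.2], [-0.2, 0.2]]
t [ 0.5691 -0.1141 -0.3441 -0.0156] -19.72 
s [ 0.5663 -0.1133 -0.3456  0.0014] -19.8 
(-30, 10) (array([ 0.54162907, -0.09262234,  0.06126282]), np.float64(0.00036172113325961365))
(-30, -10) (array([ 0.53556898, -0.11126731,  0.06202302]), np.float64(0.0008134764749965602))
(-30, 54) (array([ 0.55684729, -0.05133671,  0.06166608]), np.float64(0.0004442817953513324))
(30, 54) (array([ 0.61263027, -0.07251141,  0.06280387]), np.float64(0.0007659342138849198))
```

```bash
cat > fitb.py <<'E'
from h import *
from scipy.optimize import least_squares
t1=lambda u,v:(240+u/5,180+v/5); s1=lambda u,v:(250+u/5,195+(v-300)/5)
obs=[("side",(-61,60,53),s1(37,389)),("side",(-61,-60,53),s1(167,466)),("side",(61,-60,53),s1(330,394)),("side",(-61,-60,0),s1(167,548)),
("side",(61,-60,0),s1(330,475)),("side",(-61,60,0),s1(40,470)),
("top",(61,60,53),t1(63,72)),("top",(61,-60,53),t1(308,69))]
def W(p,x,y,z):
    c,s=np.cos(p[2]),np.sin(p[2]);x/=1e3;y/=1e3;return [p[0]+c*x-s*y,p[1]+s*x+c*y,z/1e3]
def res(p): return np.concatenate([proj(n,W(p,*X))-np.array(u) for n,X,u in obs])
f=least_squares(res,[.58,.2,0],loss="soft_l1",f_scale=.5);print(np.round(f.x,4),np.degrees(f.x[2]));print(np.round(res(f.x).reshape(-1,2),1).tolist())
# edges of top face from mask (top view): line fits
t=cv2.imread("pics/top0.png");hsv=cv2.cvtColor(t,cv2.COLOR_BGR2HSV)
b=cv2.inRange(hsv,(90,35,120),(115,255,255))
for r in range(196,250,4):
    c=np.where(b[r,246:308])[0]+246
    if len(c): print(r,c.min(),c.max(),end='; ')
print()
for c in range(250,306,4):
    r=np.where(b[190:255,c])[0]+190
    if len(r): print(c,r.min(),r.max(),end='; ')
print(np.round([proj("top",W(f.x,x,y,53)) for x,y in((61,60),(61,-60),(-61,-60),(-61,60))],1).tolist(), [proj("top",W(f.x,0,0,53))])
E
python3 fitb.py
```

```text
[0.5801 0.2034 0.0228] 1.306348098001502
[[-0.9, 0.1], [-0.5, -0.0], [2.1, 1.1], [0.0, 1.1], [2.1, 1.9], [-0.6, 0.8], [-0.3, -1.0], [-0.4, -0.3]]
196 253 300; 200 253 301; 204 253 301; 208 253 301; 212 253 301; 216 253 301; 220 253 301; 224 253 301; 228 253 301; 232 253 301; 236 253 302; 240 253 302; 
254 195 243; 258 195 243; 262 195 243; 266 195 243; 270 195 243; 274 195 243; 278 195 243; 282 195 243; 286 195 243; 290 195 243; 294 194 242; 298 194 242; 302 230 240; [[252.3, 193.4], [301.2, 193.5], [300.6, 243.0], [251.1, 242.8]] [array([276.29542986, 218.02261289])]
```

Request:
{"op": "drive_tool", "data": {
  "increments": [
    {"dx": 0.013, "dy": -0.024, "claw": 0.0},
    {"dx": -0.026, "dy": -0.032},
    {"dx": -0.026, "dy": -0.032},
    {"dx": -0.026, "dy": -0.032},
    {"dx": -0.026, "dy": -0.032},
    {"dx": -0.01, "dy": -0.015}
  ]
}}

```text
schema error: expected keys claw, dx, dy, dz, wx, wy, wz
```

Request:
{"op": "drive_tool", "data": {
  "increments": [
    {"dx": -0.027, "dy": -0.032, "dz": 0, "wx": 0, "wy": 0, "wz": 0, "claw": 0},
    {"dx": -0.027, "dy": -0.032, "dz": 0, "wx": 0, "wy": 0, "wz": 0, "claw": 0},
    {"dx": -0.027, "dy": -0.032, "dz": 0, "wx": 0, "wy": 0, "wz": 0, "claw": 0},
    {"dx": -0.027, "dy": -0.032, "dz": 0, "wx": 0, "wy": 0, "wz": 0, "claw": 0},
    {"dx": -0.026, "dy": -0.032, "dz": 0, "wx": 0, "wy": 0, "wz": 0, "claw": 0}
  ],
  "newtons": 20
}}

```text
t: 0.72
eef_pos: [0.3275, 0.418, 0.256]
tool_rot: [-0.0, 0.203, 0.979, -0.0]
contact_force: [0.3, -0.7, -0.2]
gripper_width: 0.006
grasp_force: 0.0
```

```bash
cat > plan.py <<'E'
from h import *
from scipy.spatial.transform import Rotation as Rn
def cur():
    o=get_obs();w,x,y,z=o["tool_rot"];return o,Rn.from_quat([x,y,z,w])
def rot(zd,yd):
    z=np.array(zd,float);z/=np.linalg.norm(z);y=np.array(yd,float);y-=z*(y@z);y/=np.linalg.norm(y)
    return Rn.from_matrix(np.c_[np.cross(y,z),y,z])
def go(pos,R):
    "translate in current tool axes first, then rotate in place"
    o,C=cur();d=C.inv().apply(np.array(pos)-o["eef_pos"]);r=np.degrees((C.inv()*R).as_rotvec())
    print("t",round(o["t"],2),"at",np.round(o["eef_pos"],4),"F",np.round(o["contact_force"],1),"w",round(o["gripper_width"],3),"g",round(o["grasp_force"],1),"q",np.round(o["q"],2)); print(" shift mm",np.round(d*1e3,1),"turn deg",np.round(r,2),"n_rot",np.linalg.norm(r)/10.7,"; shift if turned first mm",np.round(R.inv().apply(np.array(pos)-o["eef_pos"])*1e3,1))
B=np.array([.580,.203,0]);by=np.radians(2.0);bx=np.array([np.cos(by),np.sin(by),0]);bY=np.array([-np.sin(by),np.cos(by),0])
def blk(x,y,z): return B+bx*x/1e3+bY*y/1e3+np.array([0,0,z/1e3])
E
python3 -c "
from plan import *
go(blk(32,0,110),rot([0,0,-1],bY))"
```

```text
t 0.72 at [0.3275 0.418  0.256 ] F [ 0.3 -0.7 -0.2] w 0.006 g 0.0 q [-1.07  0.24  0.06  1.9  -0.02  1.    0.16]
 shift mm [-346.   -83.3  146. ] turn deg [-3.000e-02 -1.000e-02 -2.538e+01] n_rot 2.3718941240840477 ; shift if turned first mm [-276.8 -223.7  146. ]
```

Request:
{"op": "drive_tool", "data": {
  "increments": [
    {"dx": -0.0577, "dy": -0.0139, "dz": 0, "wx": 0, "wy": 0, "wz": 0, "claw": 0},
    {"dx": -0.0577, "dy": -0.0139, "dz": 0, "wx": 0, "wy": 0, "wz": 0, "claw": 0},
    {"dx": -0.0577, "dy": -0.0139, "dz": 0, "wx": 0, "wy": 0, "wz": 0, "claw": 0},
    {"dx": -0.0577, "dy": -0.0139, "dz": 0, "wx": 0, "wy": 0, "wz": 0, "claw": 0},
    {"dx": -0.0577, "dy": -0.0139, "dz": 0, "wx": 0, "wy": 0, "wz": 0, "claw": 0},
    {"dx": -0.0577, "dy": -0.0139, "dz": 0, "wx": 0, "wy": 0, "wz": 0, "claw": 0},
    {"dx": 0, "dy": 0, "dz": 0.048, "wx": 0, "wy": 0, "wz": -8.46, "claw": 0},
    {"dx": 0, "dy": 0, "dz": 0.048, "wx": 0, "wy": 0, "wz": -8.46, "claw": 0},
    {"dx": 0, "dy": 0, "dz": 0.048, "wx": 0, "wy": 0, "wz": -8.46, "claw": 0},
    {"dx": 0, "dy": 0, "dz": 0, "wx": 0, "wy": 0, "wz": 0, "claw": 0}
  ]
}}

```text
t: 1.98
eef_pos: [0.6089, 0.2045, 0.1083]
tool_rot: [-0.004, -0.017, 1.0, -0.001]
contact_force: [-0.1, -0.5, 0.5]
gripper_width: -0.008
grasp_force: 0.0
```

```bash
python3 -c "
from plan import *
go(blk(32,0,84),rot([0,0,-1],bY))
t,_=read_camera('top');s,_=read_camera('side')
a=np.hstack([crop(t[:,:,::-1],235,170,80,90,5),crop(s[:,:,::-1],250,150,80,90,5)]);cv2.imwrite('pics/press.png',a)"
```

```text
t 1.98 at [0.6089 0.2045 0.1083] F [-0.1 -0.5  0.5] w -0.008 g 0.0 q [-0.49  0.59  0.1   1.75 -0.07  0.81  1.25]
 shift mm [-3.3 -0.5 24.3] turn deg [-0.16 -0.48 -0.06] n_rot 0.047581525359322516 ; shift if turned first mm [-3.1 -0.5 24.3]
```

View pics/press.png

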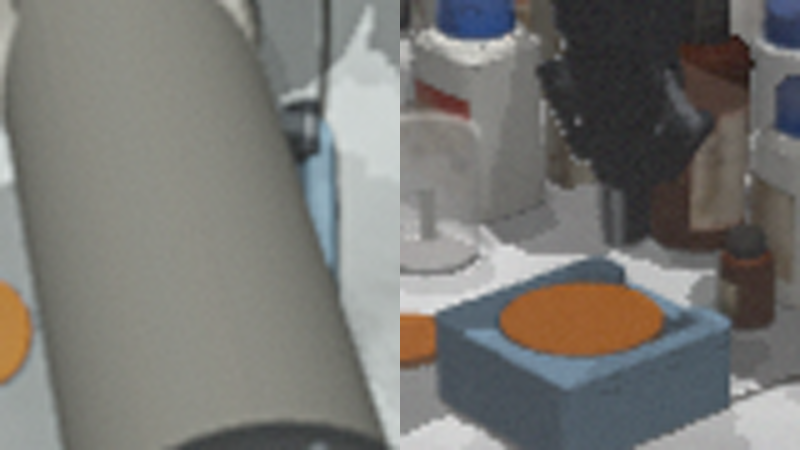

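The side view shows the shut fingertips at crop (625,235), above the far part of the glass. The arm hides the block in the top view. Lowering to just above the glass.

Request:
{"op": "drive_tool", "data": {
  "increments": [
    {"dx": -0.003, "dy": 0, "dz": 0.012, "wx": 0, "wy": -0.4, "wz": 0, "claw": 0},
    {"dx": 0, "dy": 0, "dz": 0.012, "wx": 0, "wy": 0, "wz": 0, "claw": 0},
    {"dx": 0, "dy": 0, "dz": 0, "wx": 0, "wy": 0, "wz": 0, "claw": 0}
  ]
}}

```text
t: 2.45
eef_pos: [0.6144, 0.2058, 0.0875]
tool_rot: [0.003, -0.017, 1.0, -0.0]
contact_force: [-0.5, -0.8, -0.2]
gripper_width: -0.0
grasp_force: 0.0
```

Request:
{"op": "drive_tool", "data": {
  "increments": [
    {"dx": 0, "dy": 0, "dz": 0.003, "wx": 0, "wy": 0, "wz": 0, "claw": 0},
    {"dx": 0, "dy": 0, "dz": 0.002, "wx": 0, "wy": 0, "wz": 0, "claw": 0},
    {"dx": 0, "dy": 0, "dz": 0, "wx": 0, "wy": 0, "wz": 0, "claw": 0}
  ]
}}

```text
t: 2.82
eef_pos: [0.6151, 0.2059, 0.0833]
tool_rot: [0.003, -0.018, 1.0, 0.0]
contact_force: [-0.9, 0.5, 0.9]
gripper_width: 0.002
grasp_force: 0.0
```

Request:
{"op": "drive_tool", "data": {
  "increments": [
    {"dx": 0.0035, "dy": -0.0015, "dz": 0, "wx": 0, "wy": 0.3, "wz": 0, "claw": 0},
    {"dx": 0, "dy": 0, "dz": 0.003, "wx": 0, "wy": 0, "wz": 0, "claw": 0},
    {"dx": 0, "dy": 0, "dz": 0.002, "wx": 0, "wy": 0, "wz": 0, "claw": 0},
    {"dx": 0, "dy": 0, "dz": 0, "wx": 0, "wy": 0, "wz": 0, "claw": 0}
  ]
}}

```text
t: 3.32
eef_pos: [0.6116, 0.2043, 0.0781]
tool_rot: [0.001, -0.018, 1.0, -0.0]
contact_force: [-1.3, -0.8, 0.3]
gripper_width: -0.001
grasp_force: 0.2
```

Request:
{"op": "drive_tool", "data": {
  "increments": [
    {"dx": 0, "dy": 0, "dz": 0.002, "wx": 0, "wy": 0, "wz": 0, "claw": 0},
    {"dx": 0, "dy": 0, "dz": 0.002, "wx": 0, "wy": 0, "wz": 0, "claw": 0},
    {"dx": 0, "dy": 0, "dz": 0, "wx": 0, "wy": 0, "wz": 0, "claw": 0}
  ]
}}

```text
t: 3.7
eef_pos: [0.6117, 0.2043, 0.0741]
tool_rot: [0.001, -0.018, 1.0, 0.0]
contact_force: [0.5, -0.4, 0.8]
gripper_width: 0.001
grasp_force: 0.4
```

Request:
{"op": "drive_tool", "data": {
  "increments": [
    {"dx": 0, "dy": 0, "dz": 0.002, "wx": 0, "wy": 0, "wz": 0, "claw": 0},
    {"dx": 0, "dy": 0, "dz": 0.002, "wx": 0, "wy": 0, "wz": 0, "claw": 0},
    {"dx": 0, "dy": 0, "dz": 0.002, "wx": 0, "wy": 0, "wz": 0, "claw": 0},
    {"dx": 0, "dy": 0, "dz": 0, "wx": 0, "wy": 0, "wz": 0, "claw": 0}
  ]
}}

```text
t: 4.2
eef_pos: [0.6113, 0.2042, 0.0679]
tool_rot: [0.0, -0.018, 1.0, -0.0]
contact_force: [-0.1, 1.0, -0.3]
gripper_width: 0.002
grasp_force: 0.1
```

Request:
{"op": "drive_tool", "data": {
  "increments": [
    {"dx": 0, "dy": 0, "dz": 0.002, "wx": 0, "wy": 0, "wz": 0, "claw": 0},
    {"dx": 0, "dy": 0, "dz": 0.002, "wx": 0, "wy": 0, "wz": 0, "claw": 0},
    {"dx": 0, "dy": 0, "dz": 0, "wx": 0, "wy": 0, "wz": 0, "claw": 0}
  ]
}}

```text
t: 4.58
eef_pos: [0.6114, 0.2042, 0.064]
tool_rot: [0.001, -0.018, 1.0, -0.0]
contact_force: [-0.8, 0.4, 0.2]
gripper_width: -0.002
grasp_force: 0.0
```

```bash
python3 -c "
from plan import *
go(blk(32,0,60),rot([0,0,-1],bY))
s,_=read_camera('side')
cv2.imwrite('pics/press2.png',crop(s[:,:,::-1],245,175,80,70,8))"
```

```text
t 4.58 at [0.6114 0.2042 0.064 ] F [-0.8  0.4  0.2] w -0.002 g 0.0 q [-0.48  0.65  0.09  1.77 -0.08  0.72  1.25]
 shift mm [-0.6 -0.1  4. ] turn deg [-0.01  0.06  0.01] n_rot 0.006121065937903605 ; shift if turned first mm [-0.6 -0.1  4. ]
```

View pics/press2.png

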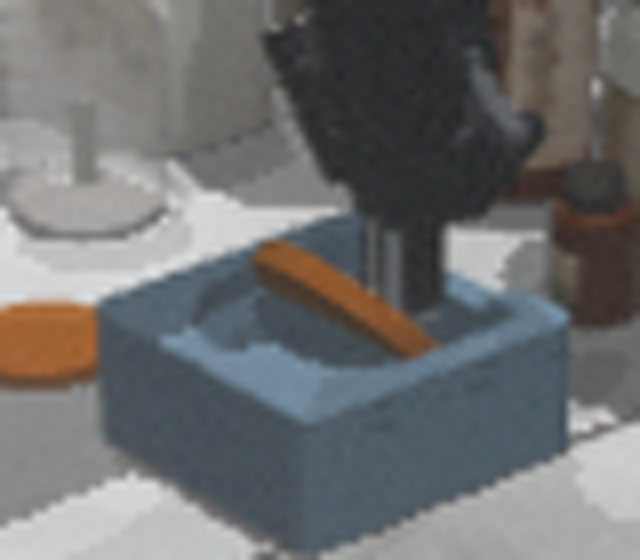

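The glass is tipping. In the crop its rim runs from (270,250) down to (430,345), with the fingers on its far face. I'll press a little further.

Request:
{"op": "drive_tool", "data": {
  "increments": [
    {"dx": 0, "dy": 0, "dz": 0.002, "wx": 0, "wy": 0, "wz": 0, "claw": 0},
    {"dx": 0, "dy": 0, "dz": 0.002, "wx": 0, "wy": 0, "wz": 0, "claw": 0},
    {"dx": 0, "dy": 0, "dz": 0, "wx": 0, "wy": 0, "wz": 0, "claw": 0}
  ]
}}

```text
t: 5.0
eef_pos: [0.6122, 0.2043, 0.0605]
tool_rot: [0.001, -0.018, 1.0, 0.0]
contact_force: [1.0, 0.2, 1.8]
gripper_width: -0.0
grasp_force: 0.8
```

Request:
{"op": "drive_tool", "data": {
  "increments": [
    {"dx": 0, "dy": 0, "dz": 0.001, "wx": 0, "wy": 0, "wz": 0, "claw": 0},
    {"dx": 0, "dy": 0, "dz": 0.001, "wx": 0, "wy": 0, "wz": 0, "claw": 0},
    {"dx": 0, "dy": 0, "dz": 0, "wx": 0, "wy": 0, "wz": 0, "claw": 0}
  ]
}}

```text
t: 5.38
eef_pos: [0.6129, 0.2044, 0.0592]
tool_rot: [0.002, -0.017, 1.0, 0.0]
contact_force: [1.6, -1.1, 5.1]
gripper_width: -0.001
grasp_force: 2.4
```

Bottomed out at about 5 N. I'll release slowly, raise the tool and step aside to look.

Request:
{"op": "drive_tool", "data": {
  "increments": [
    {"dx": 0, "dy": 0, "dz": -0.002, "wx": 0, "wy": 0, "wz": 0, "claw": 0},
    {"dx": 0, "dy": 0, "dz": -0.003, "wx": 0, "wy": 0, "wz": 0, "claw": 0},
    {"dx": 0, "dy": 0, "dz": -0.006, "wx": 0, "wy": 0, "wz": 0, "claw": 0},
    {"dx": 0, "dy": 0, "dz": -0.03, "wx": 0, "wy": 0, "wz": 0, "claw": 0},
    {"dx": 0, "dy": 0, "dz": -0.05, "wx": 0, "wy": 0, "wz": 0, "claw": 0},
    {"dx": 0, "dy": 0, "dz": -0.05, "wx": 0, "wy": 0, "wz": 0, "claw": 0},
    {"dx": 0.0, "dy": -0.05, "dz": 0, "wx": 0, "wy": 0, "wz": 0, "claw": 0},
    {"dx": 0.0, "dy": -0.05, "dz": 0, "wx": 0, "wy": 0, "wz": 0, "claw": 0},
    {"dx": 0.0, "dy": -0.05, "dz": 0, "wx": 0, "wy": 0, "wz": 0, "claw": 0},
    {"dx": 0.0, "dy": -0.05, "dz": 0, "wx": 0, "wy": 0, "wz": 0, "claw": 0},
    {"dx": 0.0, "dy": 0, "dz": 0, "wx": 0, "wy": 0, "wz": 0, "claw": 0.026}
  ]
}}

```text
t: 6.75
eef_pos: [0.6179, -0.0019, 0.1996]
tool_rot: [0.001, -0.013, 1.0, -0.001]
contact_force: [0.4, -0.2, 0.2]
gripper_width: 0.197
grasp_force: 0.0
```

```bash
python3 -c "
from plan import *
t,T=read_camera('top');s,S=read_camera('side')
np.savez('pics/lean.npz',t=t,T=T,s=s,S=S)
a=np.hstack([crop(t[:,:,::-1],243,180,66,75,6),crop(s[:,:,::-1],252,178,66,75,6)]);cv2.imwrite('pics/lean.png',a)
go(blk(32,0,60),rot([0,0,-1],bY))
for n,I,D,box in(('top',t,T,(250,195,303,246)),('side',s,S,(264,190,305,230))):
    h=cv2.cvtColor(I,cv2.COLOR_RGB2HSV);m=cv2.inRange(h,(5,100,40),(22,255,255))>0
    P=[dep(n,u,v,D) for v in range(box[1],box[3]) for u in range(box[0],box[2]) if m[v,u] and D[v,u]>0]
    P=np.array(P)-B; L=np.c_[P@bx,P@bY,P[:,2]]*1e3
    c=np.median(L,0);k=np.abs(L-c).max(1)<60;L=L[k];c=L.mean(0);U,Sg,V=np.linalg.svd(L-c);print(n,len(L),np.round(c,1),'normal',np.round(V[2],3),'sv',np.round(Sg/np.sqrt(len(L)),1),'zmax',np.percentile(L[:,2],[2,98]),'x',np.percentile(L[:,0],[2,98]),'y',np.percentile(L[:,1],[2,98]))
"
```

```text
t 6.85 at [0.6181 0.0042 0.1993] F [-0.5  0.6 -0.2] w 0.306 g 0.0 q [-0.22  0.44  0.15  1.76 -0.08  0.94  1.57]
 shift mm [ -0.5 200.  139.4] turn deg [ 0.03  0.07 -0.05] n_rot 0.008685318397992933 ; shift if turned first mm [ -0.8 200.1 139.3]
top 603 [12.  -0.5 50.6] normal [-0.734 -0.006 -0.679] sv [24.2 21.9  2.8] zmax [15.46626477 77.23371558] x [-15.51367179  42.32313042] y [-40.16136778  39.18949521]
side 88 [-10.  -15.5  68.9] normal [ 0.628 -0.088  0.774] sv [18.8 12.5  2.9] zmax [46.99492151 81.30151859] x [-22.70698322  15.8350255 ] y [-38.57491311  20.63411393]
```

View pics/lean.png

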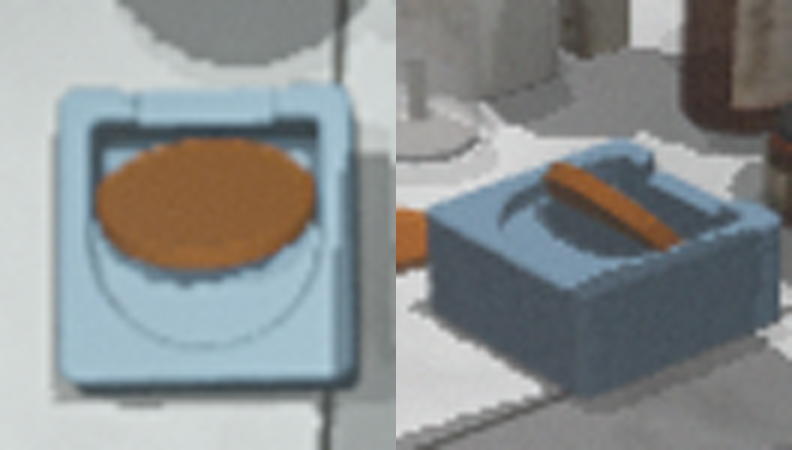

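In the top view the glass leans with its near rim at crop (190,270), which is pixel (275,225). The side view shows the raised edge at crop (550,175). The depth plane gives about 47° and the contact geometry gives 49.4°. The rim is about 26 mm above the block, centred in y. Next, plan the grasp.

```bash
cat >> plan.py <<'E'
th=np.radians(49.4); gz=bx*np.cos(th)-np.array([0,0,np.sin(th)]); gy=bx*np.sin(th)+np.array([0,0,np.cos(th)]); RG=rot(gz,gy)
M=blk(-15.3,0,75.5)
E
python3 -c "
from plan import *
print(proj('top',blk(-19,0,72.3)),proj('top',blk(-15.3,0,75.5)),proj('side',blk(-15.3,0,75.5)),M)
go(M-.074*gz,RG)"
```

```text
[275.58016898 224.54637258] [275.4520529  222.80412629] [282.67432753 208.15792273] [0.56470932 0.20246604 0.0755    ]
t 6.85 at [0.6181 0.0042 0.1993] F [-0.5  0.6 -0.2] w 0.306 g 0.0 q [-0.22  0.44  0.15  1.76 -0.08  0.94  1.57]
 shift mm [ 94.9 199.9  67.6] turn deg [-31.7  -31.71  85.83] n_rot 9.049962572138083 ; shift if turned first mm [ 200.1 -115.9  -10.2]
```

Request:
{"op": "drive_tool", "data": {
  "increments": [
    {"dx": 0, "dy": 0, "dz": 0, "wx": -3.17, "wy": -3.17, "wz": 8.583, "claw": 0.024},
    {"dx": 0, "dy": 0, "dz": 0, "wx": -3.17, "wy": -3.17, "wz": 8.583, "claw": 0.024},
    {"dx": 0, "dy": 0, "dz": 0, "wx": -3.17, "wy": -3.17, "wz": 8.583, "claw": 0.024},
    {"dx": 0, "dy": 0, "dz": 0, "wx": -3.17, "wy": -3.17, "wz": 8.583, "claw": 0.024},
    {"dx": 0, "dy": 0, "dz": 0, "wx": -3.17, "wy": -3.17, "wz": 8.583, "claw": 0.024},
    {"dx": 0, "dy": 0, "dz": 0, "wx": -3.17, "wy": -3.17, "wz": 8.583, "claw": 0.024},
    {"dx": 0, "dy": 0, "dz": 0, "wx": -3.17, "wy": -3.17, "wz": 8.583, "claw": 0.024},
    {"dx": 0, "dy": 0, "dz": 0, "wx": -3.17, "wy": -3.17, "wz": 8.583, "claw": 0.024},
    {"dx": 0, "dy": 0, "dz": 0, "wx": -3.17, "wy": -3.17, "wz": 8.583, "claw": 0.024},
    {"dx": 0, "dy": 0, "dz": 0, "wx": -3.17, "wy": -3.17, "wz": 8.583, "claw": 0.024},
    {"dx": 0.04, "dy": -0.0232, "dz": -0.002, "wx": 0, "wy": 0, "wz": 0, "claw": 0.024},
    {"dx": 0.04, "dy": -0.0232, "dz": -0.002, "wx": 0, "wy": 0, "wz": 0, "claw": 0.024},
    {"dx": 0.04, "dy": -0.0232, "dz": -0.002, "wx": 0, "wy": 0, "wz": 0, "claw": 0.024},
    {"dx": 0.04, "dy": -0.0232, "dz": -0.002, "wx": 0, "wy": 0, "wz": 0, "claw": 0.024},
    {"dx": 0.04, "dy": -0.0232, "dz": -0.002, "wx": 0, "wy": 0, "wz": 0, "claw": 0.024},
    {"dx": 0, "dy": 0, "dz": 0, "wx": 0, "wy": 0, "wz": 0, "claw": 0.024},
    {"dx": 0, "dy": 0, "dz": 0, "wx": 0, "wy": 0, "wz": 0, "claw": 0.024}
  ]
}}

```text
t: 8.98
eef_pos: [0.5071, 0.1781, 0.1796]
tool_rot: [0.2, 0.622, 0.728, 0.206]
contact_force: [-0.5, -0.1, -0.3]
gripper_width: 0.282
grasp_force: 0.0
```

```bash
python3 -c "
from plan import *
go(M-.034*gz,RG)"
```

```text
t 8.97 at [0.5071 0.1781 0.1796] F [-0.5 -0.1 -0.3] w 0.282 g 0.0 q [-1.58  0.42  1.21  2.39 -1.37  0.17  0.96]
 shift mm [ 20.8 -10.4  86. ] turn deg [-7.13 -2.28  6.33] n_rot 0.916071313371022 ; shift if turned first mm [ 22.3 -23.4  83. ]
```

The tool came up short. q6, q5 and q4 are at their limits because the pregrasp is too close to the base. Moving forward should free the tilt, so I'll approach and re-measure.

Request:
{"op": "drive_tool", "data": {
  "increments": [
    {"dx": 0.007, "dy": -0.003, "dz": 0.02, "wx": 0, "wy": 0, "wz": 0, "claw": 0.024},
    {"dx": 0.007, "dy": -0.003, "dz": 0.02, "wx": 0, "wy": 0, "wz": 0, "claw": 0.024},
    {"dx": 0.007, "dy": -0.003, "dz": 0.01, "wx": 0, "wy": 0, "wz": 0, "claw": 0.024},
    {"dx": 0, "dy": 0, "dz": 0, "wx": 0, "wy": 0, "wz": 0, "claw": 0.024},
    {"dx": 0, "dy": 0, "dz": 0, "wx": 0, "wy": 0, "wz": 0, "claw": 0.024}
  ]
}}

```text
t: 9.6
eef_pos: [0.5272, 0.2032, 0.1512]
tool_rot: [0.195, 0.627, 0.729, 0.192]
contact_force: [0.0, -0.1, 0.6]
gripper_width: 0.282
grasp_force: 0.0
```

```bash
python3 -c "
from plan import *
go(M-.034*gz,RG); o,C=cur(); print(C.as_matrix().round(3)); print(o['q'].round(4).tolist(),o['eef_pos'].tolist())"
```

```text
t 9.6 at [0.5272 0.2032 0.1512] F [ 0.  -0.1  0.6] w 0.282 g 0.0 q [-1.45  0.5   1.04  2.32 -1.37  0.17  0.89]
 shift mm [ -1.4 -13.5  50.5] turn deg [-8.79 -1.49  6.2 ] n_rot 1.0149341958799867 ; shift if turned first mm [ -2.  -20.9  47.9]
[[-0.137  0.84   0.525]
 [ 0.99   0.139  0.036]
 [-0.043  0.525 -0.85 ]]
[-1.4548, 0.502, 1.0421, 2.3236, -1.366, 0.1697, 0.8862] [0.5272492512919457, 0.20316720909667338, 0.15123981176993886]
```

```bash
cat > fk.py <<'E'
import numpy as np
from itertools import product
from scipy.spatial.transform import Rotation as Rn
from scipy.optimize import least_squares
# (q, pos, quat wxyz)
D=[([-1.2711,.4778,.0223,1.5563,-.0115,1.1093,-.0831],[.2675,.6192,.2554],[-.0001,.2025,.9793,-.0008]),
([-1.07,.24,.06,1.9,-.02,1.,.16],[.3275,.418,.256],[0,.203,.979,0]),
([-.49,.59,.1,1.75,-.07,.81,1.25],[.6089,.2045,.1083],[-.004,-.017,1,-.001]),
([-.48,.65,.09,1.77,-.08,.72,1.25],[.6114,.2042,.064],[.001,-.018,1,0]),
([-.22,.44,.15,1.76,-.08,.94,1.57],[.6181,.0042,.1993],[.001,-.013,1,-.001]),
([-1.58,.42,1.21,2.39,-1.37,.17,.96],[.5071,.1781,.1796],[.2,.622,.728,.206]),
([-1.4548,.502,1.0421,2.3236,-1.366,.1697,.8862],[.52725,.20317,.15124],[.195,.627,.729,.192])]
Q=lambda w,x,y,z:Rn.from_quat([x,y,z,w])
Z=lambda a:Rn.from_euler('z',a);Y=lambda a:Rn.from_euler('y',a)
best=[]
if __name__=="__main__":
  for s in product((1,-1),repeat=7):
    def rr(p): return np.concatenate([((Z(s[0]*q[0]+p[0])*Y(s[1]*q[1])*Z(s[2]*q[2])*Y(s[3]*q[3])*Z(s[4]*q[4])*Y(s[5]*q[5])*Z(s[6]*q[6]+p[1])).inv()*Q(*r)).as_rotvec() for q,_,r in D])
    for o in product((0,1.57,3.14,-1.57),repeat=2):
        e=np.abs(rr(o)).max(); best.append((e,s,o))
  best.sort(key=lambda b:b[0]); print(best[:3])
E
python3 fk.py
```

```text
[(np.float64(0.010825600415402705), (-1, -1, -1, -1, -1, -1, -1), (3.14, -1.57)), (np.float64(0.01132469393962909), (-1, 1, -1, 1, -1, 1, -1), (0, 1.57)), (np.float64(0.5979342260859906), (-1, 1, -1, 1, -1, 1, -1), (-1.57, 0))]
```

```bash
cat >> fk.py <<'E'
def fkR(q): return Z(-q[0])*Y(q[1])*Z(-q[2])*Y(q[3])*Z(-q[4])*Y(q[5])*Z(-q[6]+np.pi/2)
def fk(q,p):
    A=Z(-q[0]);B=A*Y(q[1])*Z(-q[2]);C=B*Y(q[3])*Z(-q[4]);E=C*Y(q[5])
    return np.array([0,0,p[0]])+A.apply([0,p[1],0])+B.apply([p[2],p[3],p[4]])+C.apply([p[5],p[6],p[7]])+E.apply([p[8],p[9],p[10]])
def fitp():
    p0=np.array([.33,0,0,0,.4,0,0,.4,0,0,.3]);w=np.array([.1,1,1,1,.1,1,1,.1,1,1,.1])*.01
    return least_squares(lambda p:np.r_[np.concatenate([(fk(q,p)-x) for q,x,_ in D]),w*(p-p0)],p0).x
if __name__=="__main__":
    p=fitp();print(p.round(4));print(np.array([(fk(q,p)-x)*1e3 for q,x,_ in D]).round(1).tolist())
E
python3 fk.py|tail -2
```

```text
-0.0026  0.3217]
[[-1.5, 0.7, -0.9], [-0.3, -0.3, -0.2], [0.7, -1.8, 0.5], [0.3, -1.3, -0.2], [0.4, 1.6, 1.0], [0.2, -0.9, -0.1], [-0.2, 0.9, -0.2]]
```

```bash
cat > ik.py <<'E'
from fk import *
from plan import RG,M,gz
lo=np.array([-2.96,-.34,-1.41,.24,-1.37,.17,-2.96])+.02;hi=np.array([2.96,2.1,1.46,2.44,4.51,1.92,2.96])-.02
p=fitp()
def ik(pos,R,seed,reg=0): 
    f=lambda q:np.r_[(fk(q,p)-pos)*5,(fkR(q).inv()*R).as_rotvec()]
    r=least_squares(f,np.clip(seed,lo+.01,hi-.01),bounds=(lo,hi));return r.x,np.linalg.norm(r.fun)
if __name__=="__main__":
  rng=np.random.default_rng(0)
  for d in(.004,.024,.044,.074):
    for fl in(0,1):
      S=[]
      for _ in range(40):
        q,e=ik(M-d*gz,RG*Z(np.pi*fl),rng.uniform(lo,hi))
        S.append((e,q))
      S.sort(key=lambda s:s[0]); print(d,fl,[round(s[0],3) for s in S[:3]],S[0][1].round(2),[s[1][[2,4]].round(2).tolist() for s in S if s[0]<.003][:6])
E
python3 ik.py
```

```text
0.004 0 [np.float64(0.0), np.float64(0.0), np.float64(0.0)] [ 0.18  0.76 -1.01  2.31  2.01  0.99 -2.25] [[-1.01, 2.01], [1.33, 4.05], [0.8, 3.27], [0.11, 2.34], [-0.52, 2.08], [-0.22, 2.18]]
0.004 1 [np.float64(0.0), np.float64(0.0), np.float64(0.0)] [-0.89  0.55  0.3   2.37  2.5   0.42  0.04] [[0.3, 2.5], [-0.98, 2.01], [-0.22, 2.18], [1.32, 4.04], [0.71, 3.09], [0.63, 2.93]]
0.024 0 [np.float64(0.0), np.float64(0.0), np.float64(0.0)] [-0.26  0.51 -0.47  2.35  2.05  0.67 -2.52] [[-0.47, 2.05], [-0.17, 2.14], [0.1, 2.27], [1.05, 3.73], [0.54, 2.71], [-1.19, 1.97]]
0.024 1 [np.float64(0.0), np.float64(0.0), np.float64(0.0)] [-0.49  0.48 -0.21  2.37  2.13  0.57  0.48] [[-0.21, 2.13], [-0.99, 1.97], [0.86, 3.32], [-0.48, 2.05], [0.47, 2.6], [0.34, 2.46]]
0.044 0 [np.float64(0.0), np.float64(0.0), np.float64(0.0)] [-0.87  0.44  0.22  2.41  2.27  0.42 -2.88] [[0.22, 2.27], [0.24, 2.29], [-0.25, 2.06], [-1.22, 1.92], [-0.41, 2.02], [-0.17, 2.09]]
0.044 1 [np.float64(0.0), np.float64(0.0), np.float64(0.0)] [-0.93  0.45  0.29  2.41  2.32  0.4   0.2 ] [[0.29, 2.32], [0.1, 2.2], [0.5, 2.53], [-0.8, 1.95], [-0.36, 2.03], [-1.39, 1.94]]
0.074 0 [np.float64(0.0), np.float64(0.0), np.float64(0.0)] [-0.28  0.39 -0.5   2.4   1.91  0.63 -2.45] [[-0.5, 1.91], [-1.24, 1.85], [-0.72, 1.88], [-0.18, 1.98], [-0.62, 1.9], [-0.38, 1.93]]
0.074 1 [np.float64(0.0), np.float64(0.0), np.float64(0.0)] [-0.55  0.36 -0.19  2.42  1.98  0.53  0.58] [[-0.19, 1.98], [-0.17, 1.98], [-0.2, 1.97], [-0.18, 1.98], [-0.16, 1.98], [-0.5, 1.91]]
```

```bash
cat > path.py <<'E'
from ik import *
from plan import cur
def rows(qs,r=3):
    "pose increments between joint waypoints: shift in axes before turn"
    out=[]
    for a,b in zip(qs[:-1],qs[1:]):
        d=fkR(a).inv().apply(fk(b,p)-fk(a,p));w=np.degrees((fkR(a).inv()*fkR(b)).as_rotvec());out.append(np.r_[d*1e3,w])
    return np.array(out)
def interp(ws,ns): return np.vstack([ws[0]]+[a+(b-a)*k/n for a,b,n in zip(ws[:-1],ws[1:],ns) for k in range(1,n+1)])
def sim(q,R,T,inc):
    "DLS follower of rounded rows"
    pos=T.copy();tr=[q]
    for r in inc:
        pos=pos+R.apply(r[:3]/1e3);R=R*Rn.from_rotvec(np.radians(r[3:]))
        for _ in range(12):
            e=np.r_[pos-fk(q,p),0.3*((R*fkR(q).inv()).as_rotvec())]
            J=np.array([np.r_[fk(q+h,p)-fk(q,p),.3*(fkR(q+h)*fkR(q).inv()).as_rotvec()]/1e-4 for h in np.eye(7)*1e-4]).T
            q=np.clip(q+J.T@np.linalg.solve(J@J.T+1e-4*np.eye(6),e),lo-.02,hi+.02)
        tr.append(q)
    return np.array(tr)
E
cat > p1.py <<'E'
from path import *
o,C=cur();q0=o["q"];print((fk(q0,p)-o["eef_pos"])*1e3)
goal=M-.064*gz; RF=RG*Z(np.pi)
q3,e=ik(goal,RF,[-.5,.4,-.1,2.3,1.95,.6,.5]);print(e,q3.round(2))
q1=np.array([-.75,.35,.25,1.95,0,.75,.9]); q2=np.array([-.65,.25,0,2.2,1.1,.75,.7]); q2b=np.array([-.6,.25,-.1,2.3,1.8,.75,.55])
ws=[q0,q1,q2,q2b,q3]
qs=interp(ws,[9,7,4,4])
inc=rows(qs)
tr=sim(q0,fkR(q0),fk(q0,p),inc.round(1))
for i,(q,t) in enumerate(zip(qs,tr)): print(i,fk(q,p).round(3),"z",fkR(q).as_matrix()[:,2].round(2),inc[i].round(1) if i<len(inc) else"","sim q5 %.2f want %.2f q6 %.2f q3 %.2f q7 %.2f"%(t[4],q[4],t[5],t[2],t[6]))
E
python3 p1.py
```

```text
[-0.16277239  0.95158438 -0.18381095]
6.258579857380531e-06 [-0.72  0.38  0.02  2.42  2.08  0.47  0.46]
0 [0.527 0.204 0.151] z [ 0.53  0.04 -0.85] [25.2 -4.5  7.3  3.4  4.2 -8.2] sim q5 -1.37 want -1.37 q6 0.17 q3 1.04 q7 0.89
1 [0.524 0.229 0.141] z [ 0.46  0.1  -0.88] [20.4 -2.3  4.8  3.2  3.9 -8.2] sim q5 -1.29 want -1.21 q6 0.27 q3 1.01 q7 0.95
2 [0.518 0.248 0.135] z [ 0.39  0.14 -0.91] [14.9 -0.8  2.   3.   3.4 -8.1] sim q5 -1.20 want -1.06 q6 0.37 q3 0.99 q7 1.02
3 [0.512 0.261 0.132] z [ 0.32  0.16 -0.93] [ 9.  -0.  -1.1  2.8  2.8 -8.1] sim q5 -1.12 want -0.91 q6 0.46 q3 0.97 q7 1.08
4 [0.506 0.268 0.133] z [ 0.25  0.17 -0.95] [ 2.7 -0.3 -4.4  2.7  2.1 -8. ] sim q5 -1.03 want -0.76 q6 0.55 q3 0.96 q7 1.14
5 [0.503 0.269 0.137] z [ 0.19  0.16 -0.97] [-3.7 -1.7 -7.9  2.7  1.2 -7.9] sim q5 -0.94 want -0.61 q6 0.62 q3 0.96 q7 1.20
6 [0.503 0.265 0.144] z [ 0.15  0.14 -0.98] [-10.   -4.2 -11.3   2.8   0.3  -7.6] sim q5 -0.85 want -0.46 q6 0.69 q3 0.97 q7 1.26
7 [0.508 0.254 0.155] z [ 0.12  0.09 -0.99] [-16.1  -7.9 -14.6   3.1  -0.6  -7.2] sim q5 -0.75 want -0.30 q6 0.74 q3 0.98 
[... 1449 characters left out ...]
7 0.26 ] z [ 0.78 -0.23 -0.59] [-25.1  -3.   -5.6   2.6  -5.6  -6.3] sim q5 0.19 want 1.62 q6 0.17 q3 1.38 q7 1.81
20 [0.612 0.16  0.27 ] z [ 0.83 -0.15 -0.54] [-5.9 42.   4.9 -3.9 -2.5 -4.3] sim q5 0.34 want 1.80 q6 0.17 q3 1.43 q7 1.75
21 [0.597 0.175 0.233] z [ 0.8  -0.1  -0.59] [-4.7 43.5  4.5 -4.3 -2.2 -4.3] sim q5 0.55 want 1.87 q6 0.17 q3 1.39 q7 1.59
22 [0.577 0.188 0.196] z [ 0.76 -0.05 -0.64] [-3.5 44.8  4.2 -4.6 -1.9 -4.3] sim q5 1.08 want 1.94 q6 0.17 q3 1.46 q7 1.08
23 [0.552 0.197 0.16 ] z [ 0.71 -0.01 -0.7 ] [-2.3 46.   4.  -4.9 -1.6 -4.3] sim q5 2.58 want 2.01 q6 0.30 q3 0.81 q7 -0.18
24 [0.523 0.201 0.124] z [ 0.65  0.02 -0.76]  sim q5 2.67 want 2.08 q6 0.29 q3 0.69 q7 -0.19
```

```bash
cat > p2.py <<'E'
from path import *
from plan import bx,bY,rot
def line(pos,R,pos2,R2,n):
    "n equal rows: shift along axes before each turn"
    w=(R.inv()*R2).as_rotvec()/n;out=[];d=(np.array(pos2)-pos)/n
    for k in range(n):
        out.append(np.r_[R.inv().apply(d)*1e3,np.degrees(w)]);R=R*Rn.from_rotvec(w)
    return np.array(out)
def plan(q,wps):
    P,R=fk(q,p),fkR(q);I=[];Q=[q]
    for pos,R2,n in wps:
        inc=line(P,R,pos,R2,n);tr=sim(Q[-1],R,P,inc);Q+=list(tr[1:]);I.append(inc);P,R=np.array(pos),R2
        print("->",np.round(pos,3),"q",tr[-1].round(2),"max dq/row",np.abs(np.diff(tr,axis=0)).max(0).round(2),"err mm",np.linalg.norm(fk(tr[-1],p)-pos)*1e3)
    return I,Q
if __name__=="__main__":
    # check sim against history
    q5=np.array([-.22,.44,.15,1.76,-.08,.94,1.57]);P=fk(q5,p);R=fkR(q5)
    R2=R*Rn.from_rotvec(np.radians([-31.7,-31.7,85.83]))
    plan(q5,[(P,R2,10),(P+R2.apply([.2,-.116,-.01]),R2,5)])
    print("actual [-1.58  0.42  1.21  2.39 -1.37  0.17  0.96]")
    o,C=cur();q0=o["q"];dn=[0,0,-1]
    side=lambda a,t:[np.sin(t)*np.cos(a),np.sin(t)*np.sin(a),-np.cos(t)]
    RF=RG*Z(np.pi)
    for a0 in(-90,-120,-60):
      for yaw in(0,-45,-90):
        print("side",a0,yaw)
        A=np.radians(a0);yv=[np.cos(np.radians(yaw)),np.sin(np.radians(yaw)),0]
        plan(q0,[([.56,.10,.25],rot(dn,bx),8),([.57,.10,.25],rot(side(A,np.radians(35)),yv),8),(M-.064*gz+[0,0,.05],RF,18),(M-.044*gz,RF,4)])
E
python3 p2.py
```

```text
-> [0.618 0.006 0.2  ] q [ 2.49  2.1  -1.41  2.44 -1.37  0.17  2.96] max dq/row [2.58 1.85 1.41 0.21 0.31 0.12 1.76] err mm 429.9615854435246
-> [0.517 0.202 0.132] q [ 2.96  2.1  -1.05  2.44 -1.37  0.17  2.96] max dq/row [0.47 0.   0.2  0.   0.   0.   0.  ] err mm 638.4569671052631
actual [-1.58  0.42  1.21  2.39 -1.37  0.17  0.96]
side -90 0
-> [0.56 0.1  0.25] q [-1.16  0.71  1.36  1.85 -0.74  1.22  0.47] max dq/row [0.07 0.09 0.19 0.07 0.16 0.22 0.14] err mm 3.1676639673831407e-13
-> [0.57 0.1  0.25] q [-1.34  1.06  1.46  1.75 -0.47  1.23  0.17] max dq/row [0.04 0.05 0.03 0.01 0.04 0.01 0.04] err mm 0.3618794589412394
-> [0.523 0.201 0.174] q [-1.44  0.37  0.89  2.43  2.38  0.17  0.15] max dq/row [0.3  0.34 0.42 0.05 0.97 0.1  0.79] err mm 1.6004456167575816
-> [0.536 0.201 0.109] q [-1.09  0.49  0.5   2.42  2.53  0.34 -0.04] max dq/row [0.11 0.04 0.13 0.   0.04 0.05 0.05] err mm 3.3306690738754696e-13
side -90 -45
-> [0.56 0.1  0.25] q [-1.16  0.71  1.36  1.85 -0.74  1.22  0.47] max dq/row [0.07 0.09 0.19 0.07 0.16 0.22 0.14] err mm 3.1676639673831407e-13
-> [0.57 0.1  0.25] q [
[... 3752 characters left out ...]
201 0.109] q [-0.95  0.45  0.32  2.41  2.34  0.39  0.18] max dq/row [0.11 0.04 0.12 0.   0.11 0.05 0.13] err mm 2.7755575615628914e-13
side -60 -90
-> [0.56 0.1  0.25] q [-1.16  0.71  1.36  1.85 -0.74  1.22  0.47] max dq/row [0.07 0.09 0.19 0.07 0.16 0.22 0.14] err mm 3.1676639673831407e-13
-> [0.57 0.1  0.25] q [-1.51  0.93  1.46  1.97 -0.46  0.85 -1.6 ] max dq/row [0.08 0.07 0.09 0.05 0.06 0.11 0.29] err mm 8.635267459962439
-> [0.523 0.201 0.174] q [ 2.96  2.1  -1.41  2.44 -1.37  0.17  2.96] max dq/row [4.48 1.74 2.42 0.05 0.11 0.13 5.11] err mm 744.1868157350071
-> [0.536 0.201 0.109] q [ 2.96  2.1  -1.41  2.44 -1.37  0.17  2.96] max dq/row [0. 0. 0. 0. 0. 0. 0.] err mm 764.2091386583103
```

Run:
```python
from p2 import *
o,C=cur();q0=o["q"];dn=[0,0,-1]
I,_=plan(q0,[([.527,.20,.22],C,2),([.56,.10,.25],rot(dn,bx),5)])
for i in I: print(i.round(1).tolist())
```

```text
-> [0.527 0.2   0.22 ] q [-1.71  0.57  1.45  2.28 -1.09  0.41  0.64] max dq/row [0.16 0.04 0.24 0.03 0.17 0.14 0.15] err mm 4.972820174300706e-13
-> [0.56 0.1  0.25] q [-1.16  0.69  1.33  1.85 -0.72  1.2   0.45] max dq/row [0.12 0.03 0.05 0.09 0.13 0.18 0.08] err mm 3.808182306722708e-13
[[-3.5, 17.8, -29.4, -0.0, -0.0, -0.0], [-3.5, 17.8, -29.4, -0.0, -0.0, -0.0]]
[[-21.0, 5.9, -2.4, 6.4, 0.2, 1.3], [-20.8, 6.1, -3.1, 6.4, 0.2, 1.3], [-20.7, 6.2, -3.8, 6.4, 0.2, 1.3], [-20.5, 6.2, -4.5, 6.4, 0.2, 1.3], [-20.4, 6.1, -5.3, 6.4, 0.2, 1.3]]
```

Request:
{"op": "drive_tool", "data": {
  "increments": [
    {"dx": -0.0035, "dy": 0.018, "dz": -0.03, "wx": 0, "wy": 0, "wz": 0, "claw": 0.024},
    {"dx": -0.0035, "dy": 0.018, "dz": -0.03, "wx": 0, "wy": 0, "wz": 0, "claw": 0.024},
    {"dx": -0.021, "dy": 0.006, "dz": -0.0025, "wx": 6.4, "wy": 0.2, "wz": 1.3, "claw": 0.024},
    {"dx": -0.021, "dy": 0.006, "dz": -0.003, "wx": 6.4, "wy": 0.2, "wz": 1.3, "claw": 0.024},
    {"dx": -0.0205, "dy": 0.006, "dz": -0.004, "wx": 6.4, "wy": 0.2, "wz": 1.3, "claw": 0.024},
    {"dx": -0.0205, "dy": 0.006, "dz": -0.0045, "wx": 6.4, "wy": 0.2, "wz": 1.3, "claw": 0.024},
    {"dx": -0.0205, "dy": 0.006, "dz": -0.005, "wx": 6.4, "wy": 0.2, "wz": 1.3, "claw": 0.024},
    {"dx": 0, "dy": 0, "dz": 0, "wx": 0, "wy": 0, "wz": 0, "claw": 0.024},
    {"dx": 0, "dy": 0, "dz": 0, "wx": 0, "wy": 0, "wz": 0, "claw": 0.024}
  ]
}}

```text
t: 10.72
eef_pos: [0.5592, 0.0998, 0.2506]
tool_rot: [-0.003, 0.695, 0.719, 0.0]
contact_force: [-0.1, 0.5, 0.6]
gripper_width: 0.281
grasp_force: 0.0
```

```bash
cat > p3.py <<'E'
from p2 import *
import sys
o,C=cur();q0=o["q"];dn=[0,0,-1];print("t",o["t"],o["eef_pos"].round(3),q0.round(2),C.as_matrix()[:,2].round(2))
RF=RG*Z(np.pi);side=lambda a,t:[np.sin(t)*np.cos(a),np.sin(t)*np.sin(a),-np.cos(t)]
E
python3 - <<'E'
from p3 import *
P=o["eef_pos"]
for a0 in(-60,-90,-120):
  for tl in (20,35,50):
   for yaw in(20,0,-20,-40):
    print("side",a0,tl,yaw);yv=[np.cos(np.radians(yaw)),np.sin(np.radians(yaw)),0]
    _,Q=plan(q0,[([.57,.10,.25],rot(side(np.radians(a0),np.radians(tl)),yv),7),(M-.064*gz+[0,0,.05],RF,19)])
E
```

```text
t 10.725 [0.559 0.1   0.251] [-1.15  0.64  1.28  1.87 -0.67  1.17  0.41] [-0.  0. -1.]
side -60 20 20
-> [0.57 0.1  0.25] q [-1.37  0.72  1.37  1.92 -0.48  0.94  0.5 ] max dq/row [0.03 0.02 0.01 0.01 0.03 0.04 0.01] err mm 5.209256464834128e-13
-> [0.523 0.201 0.174] q [-1.36  0.34  0.78  2.42  2.16  0.2   0.37] max dq/row [0.27 0.22 0.37 0.03 1.12 0.06 0.9 ] err mm 7.991485278462367e-13
side -60 20 0
-> [0.57 0.1  0.25] q [-1.38  0.8   1.44  1.92 -0.58  0.98  0.26] max dq/row [0.04 0.03 0.03 0.01 0.02 0.03 0.02] err mm 3.7263863056628967e-13
-> [0.523 0.201 0.174] q [-1.37  0.34  0.79  2.43  2.18  0.2   0.35] max dq/row [0.3  0.26 0.42 0.04 1.04 0.07 0.79] err mm 7.494005416219807e-13
side -60 20 -20
-> [0.57 0.1  0.25] q [-1.38  0.82  1.46  1.92 -0.62  1.   -0.05] max dq/row [0.04 0.04 0.04 0.01 0.03 0.03 0.09] err mm 2.239002000594218
-> [0.523 0.201 0.174] q [ 2.96  2.1  -1.41  2.44 -1.37  0.17  2.96] max dq/row [4.28 1.84 2.24 0.05 0.09 0.23 4.81] err mm 744.1868157350071
side -60 20 -40
-> [0.57 0.1  0.25] q [-1.38  0.83  1.46  1.92 -0.62  1.   -0.41] max dq/row [0.05 0.04 0.05
[... 9128 characters left out ...]
.28  0.18  0.24] max dq/row [0.16 0.29 0.24 0.07 0.87 0.13 0.61] err mm 6.690187733356917e-13
side -120 50 -20
-> [0.57 0.1  0.25] q [-1.13  1.22  1.37  1.45 -0.35  1.68 -0.17] max dq/row [0.03 0.09 0.03 0.07 0.05 0.08 0.11] err mm 1.1443916996305594e-13
-> [0.523 0.201 0.174] q [-0.81  0.21  0.11  2.43  1.73  0.4   0.87] max dq/row [0.51 0.21 0.71 0.08 3.1  0.39 2.91] err mm 23.05167814786762
side -120 50 -40
-> [0.57 0.1  0.25] q [-1.14  1.26  1.43  1.45 -0.4   1.69 -0.35] max dq/row [0.04 0.1  0.05 0.07 0.05 0.1  0.14] err mm 3.3422138886441676e-13
-> [0.523 0.201 0.174] q [ 0.97 -0.14 -1.41  2.44  2.75  0.17 -0.1 ] max dq/row [2.35 0.45 2.32 0.08 4.12 0.36 1.97] err mm 131.72189801496125
```

```bash
cat > p4.py <<'E'
from p3 import *
P1=[.57,.10,.25];R1=rot(side(np.radians(-120),np.radians(35)),[1,0,0])
Pa=M-.064*gz+[0,0,.05]
if __name__=="__main__":
    I,Q=plan(q0,[(P1,R1,5),(Pa,RF,38),(M-.044*gz,RF,4),(M-.004*gz,RF,4)])
    tr=np.array(Q[5:44]);print(np.abs(np.diff(tr,axis=0))[:, [0,2,4,6]].round(2).tolist())
    print(I[0][0].round(2),I[1][[0,1,19,37]].round(2).tolist())
    qg=Q[-1]
    a=np.radians(-19.7);rx=np.array([np.cos(a),np.sin(a),0]);ry=np.array([-np.sin(a),np.cos(a),0])
    for s in(1,-1):
        print("rack",s); plan(qg,[(M+[0,0,.16],RF,4),([.567,-.112,.25],rot([0,0,-1],s*ry),16),([.567,-.112,.106],rot([0,0,-1],s*ry),5)])
E
python3 p4.py
```

```text
t 10.725 [0.559 0.1   0.251] [-1.15  0.64  1.28  1.87 -0.67  1.17  0.41] [-0.  0. -1.]
-> [0.57 0.1  0.25] q [-1.14  1.02  1.3   1.55 -0.41  1.53  0.12] max dq/row [0.01 0.08 0.01 0.06 0.06 0.08 0.08] err mm 2.8305244335018377e-13
-> [0.523 0.201 0.174] q [-1.38  0.35  0.8   2.43  2.19  0.2   0.34] max dq/row [0.13 0.19 0.2  0.03 0.62 0.06 0.48] err mm 6.377745716588144e-13
-> [0.536 0.201 0.109] q [-1.02  0.47  0.41  2.42  2.43  0.37  0.08] max dq/row [0.12 0.04 0.14 0.   0.07 0.05 0.07] err mm 2.305551267378102e-13
-> [0.562 0.202 0.079] q [-0.91  0.55  0.32  2.37  2.52  0.41  0.01] max dq/row [0.03 0.02 0.03 0.01 0.03 0.01 0.02] err mm 2.618455766672135e-13
[[0.02, 0.01, 0.03, 0.04], [0.02, 0.01, 0.03, 0.04], [0.03, 0.01, 0.03, 0.04], [0.03, 0.01, 0.03, 0.04], [0.03, 0.01, 0.03, 0.04], [0.03, 0.01, 0.03, 0.04], [0.03, 0.01, 0.03, 0.04], [0.03, 0.01, 0.03, 0.04], [0.03, 0.01, 0.03, 0.04], [0.03, 0.01, 0.03, 0.04], [0.03, 0.01, 0.03, 0.04], [0.03, 0.01, 0.03, 0.04], [0.03, 0.01, 0.03, 0.03], [0.03, 0.01, 0.03, 0.03], [0.02, 0.01, 0.03, 0.03], [0.02, 0.01, 0.03, 0.03], [0.02, 0.0, 0.
[... 931 characters left out ...]
1  0.79  1.83 -0.34  1.04  1.64] max dq/row [0.1  0.04 0.1  0.04 0.13 0.07 0.04] err mm 4.613190423717511e-13
-> [ 0.567 -0.112  0.106] q [-0.39  0.6   0.65  1.93 -0.51  0.78  1.78] max dq/row [0.03 0.04 0.03 0.03 0.04 0.05 0.03] err mm 3.581437341294552e-13
rack -1
-> [0.565 0.202 0.236] q [-1.5   0.29  1.    2.3   1.09  0.17  1.53] max dq/row [0.22 0.08 0.27 0.03 1.04 0.1  1.07] err mm 12.548300284083007
-> [ 0.567 -0.112  0.25 ] q [ 1.1   0.94 -1.41  1.84  1.01  1.55  2.96] max dq/row [0.55 0.16 0.54 0.05 0.27 0.17 0.39] err mm 164.66344163780352
-> [ 0.567 -0.112  0.106] q [ 1.04  1.17 -1.41  1.91  1.23  1.46  2.96] max dq/row [0.02 0.05 0.   0.02 0.05 0.02 0.  ] err mm 97.08456844496153
```

Request:
{"op": "drive_tool", "data": {
  "increments": [
    {"dx": 0, "dy": 0.003, "dz": 0, "wx": 3.3, "wy": -6.2, "wz": 1.3, "claw": 0.024},
    {"dx": 0, "dy": 0.003, "dz": 0, "wx": 3.3, "wy": -6.2, "wz": 1.3, "claw": 0.024},
    {"dx": 0, "dy": 0.003, "dz": 0, "wx": 3.3, "wy": -6.2, "wz": 1.3, "claw": 0.024},
    {"dx": 0, "dy": 0.003, "dz": 0, "wx": 3.3, "wy": -6.2, "wz": 1.3, "claw": 0.024},
    {"dx": 0, "dy": 0.003, "dz": 0, "wx": 3.3, "wy": -6.2, "wz": 1.3, "claw": 0.024},
    {"dx": 0.006, "dy": 0, "dz": 0.0005, "wx": -2.46, "wy": -4.3, "wz": -7.8, "claw": 0.024},
    {"dx": 0.006, "dy": 0, "dz": 0.0005, "wx": -2.46, "wy": -4.3, "wz": -7.8, "claw": 0.024},
    {"dx": 0.006, "dy": 0, "dz": 0.0005, "wx": -2.46, "wy": -4.3, "wz": -7.8, "claw": 0.024},
    {"dx": 0.006, "dy": 0, "dz": 0.0005, "wx": -2.46, "wy": -4.3, "wz": -7.8, "claw": 0.024},
    {"dx": 0.006, "dy": 0.002, "dz": 0, "wx": -2.46, "wy": -4.3, "wz": -7.8, "claw": 0.024},
    {"dx": 0.005, "dy": 0.004, "dz": -0.001, "wx": -2.46, "wy": -4.3, "wz": -7.8, "claw": 0.024},
    {"dx": 0.005, "dy": 0.004, "dz": -0.001, "wx": -2.46, "wy": -4.3, "wz": -7.8, "claw": 0.024},
    {"dx": 0.004, "dy": 0.005, "dz": -0.002, "wx": -2.46, "wy": -4.3, "wz": -7.8, "claw": 0.024},
    {"dx": 0.003, "dy": 0.006, "dz": -0.002, "wx": -2.46, "wy": -4.3, "wz": -7.8, "claw": 0.024},
    {"dx": 0.002, "dy": 0.006, "dz": -0.002, "wx": -2.46, "wy": -4.3, "wz": -7.8, "claw": 0.024},
    {"dx": 0, "dy": 0, "dz": 0, "wx": 0, "wy": 0, "wz": 0, "claw": 0.024}
  ]
}}

```text
t: 12.72
eef_pos: [0.5605, 0.1495, 0.2105]
tool_rot: [0.239, -0.024, 0.9, -0.364]
contact_force: [0.5, 0.1, -0.3]
gripper_width: 0.281
grasp_force: 0.0
```

Run:
```python
from p4 import *
I,Q=plan(q0,[(Pa,RF,int(np.degrees((C.inv()*RF).magnitude())/5)+1),(M-.044*gz,RF,4)])
print(len(I[0]),I[0].round(1).tolist());print(np.abs(np.diff(np.array(Q),axis=0))[:,4].round(2), np.array(Q)[:,[2,4,5,6]].round(2).tolist())
```

```text
t 12.725 [0.56  0.149 0.211] [-1.59  0.87  1.18  2.04  0.18  0.67  0.89] [ 0.45 -0.64 -0.62]
-> [0.523 0.201 0.174] q [-1.37  0.34  0.79  2.43  2.18  0.2   0.35] max dq/row [0.12 0.18 0.19 0.03 0.73 0.06 0.59] err mm 3.4219371797089427e-13
-> [0.536 0.201 0.109] q [-1.02  0.47  0.41  2.42  2.43  0.37  0.08] max dq/row [0.12 0.04 0.14 0.   0.07 0.05 0.08] err mm 1.6184142622847343e-13
17 [[2.5, 4.4, -2.0, -1.3, -2.3, -4.1], [2.0, 4.6, -2.0, -1.3, -2.3, -4.1], [1.6, 4.8, -1.9, -1.3, -2.3, -4.1], [1.2, 5.0, -1.9, -1.3, -2.3, -4.1], [0.8, 5.1, -1.8, -1.3, -2.3, -4.1], [0.3, 5.1, -1.7, -1.3, -2.3, -4.1], [-0.1, 5.2, -1.6, -1.3, -2.3, -4.1], [-0.5, 5.2, -1.5, -1.3, -2.3, -4.1], [-1.0, 5.2, -1.3, -1.3, -2.3, -4.1], [-1.4, 5.1, -1.2, -1.3, -2.3, -4.1], [-1.8, 5.0, -1.0, -1.3, -2.3, -4.1], [-2.2, 4.9, -0.8, -1.3, -2.3, -4.1], [-2.6, 4.8, -0.6, -1.3, -2.3, -4.1], [-2.9, 4.6, -0.4, -1.3, -2.3, -4.1], [-3.2, 4.4, -0.2, -1.3, -2.3, -4.1], [-3.6, 4.1, 0.1, -1.3, -2.3, -4.1], [-3.8, 3.8, 0.3, -1.3, -2.3, -4.1]]
[0.03 0.04 0.04 0.04 0.04 0.04 0.04 0.04 0.05 0.09 0.15 0.29 0.73 0.11
 0.1  0.09 0.09 0.07 0.07 0.06 0.05] [[1.18, 0.18, 0.67, 0.89], [1.18, 0.22, 0.61, 0.92], [1.18, 0.25, 0.56, 0.95], [1.18, 0.29, 0.5, 0.98], [1.18, 0.33, 0.45, 1.01], [1.19, 0.37, 0.39, 1.04], [1.19, 0.41, 0.33, 1.07], [1.2, 0.45, 0.28, 1.11], [1.21, 0.49, 0.22, 1.14], [1.21, 0.53, 0.17, 1.18], [1.22, 0.62, 0.17, 1.17], [1.22, 0.77, 0.17, 1.11], [1.24, 1.06, 0.17, 0.91], [1.05, 1.79, 0.17, 0.32], [0.98, 1.9, 0.2, 0.32], [0.92, 2.0, 0.21, 0.32], [0.86, 2.09, 0.21, 0.33], [0.79, 2.18, 0.2, 0.35], [0.66, 2.25, 0.25, 0.27], [0.55, 2.32, 0.29, 0.2], [0.47, 2.38, 0.33, 0.14], [0.41, 2.43, 0.37, 0.08]]
```

Request:
{"op": "drive_tool", "data": {
  "increments": [
    {"dx": 0.0025, "dy": 0.0044, "dz": -0.002, "wx": -1.3, "wy": -2.3, "wz": -4.1, "claw": 0.024},
    {"dx": 0.002, "dy": 0.0046, "dz": -0.002, "wx": -1.3, "wy": -2.3, "wz": -4.1, "claw": 0.024},
    {"dx": 0.0016, "dy": 0.0048, "dz": -0.002, "wx": -1.3, "wy": -2.3, "wz": -4.1, "claw": 0.024},
    {"dx": 0.0012, "dy": 0.005, "dz": -0.002, "wx": -1.3, "wy": -2.3, "wz": -4.1, "claw": 0.024},
    {"dx": 0.0008, "dy": 0.005, "dz": -0.002, "wx": -1.3, "wy": -2.3, "wz": -4.1, "claw": 0.024},
    {"dx": 0.0003, "dy": 0.005, "dz": -0.0017, "wx": -1.3, "wy": -2.3, "wz": -4.1, "claw": 0.024},
    {"dx": 0, "dy": 0.005, "dz": -0.0016, "wx": -1.3, "wy": -2.3, "wz": -4.1, "claw": 0.024},
    {"dx": -0.0005, "dy": 0.005, "dz": -0.0015, "wx": -1.3, "wy": -2.3, "wz": -4.1, "claw": 0.024},
    {"dx": -0.001, "dy": 0.005, "dz": -0.0013, "wx": -1.3, "wy": -2.3, "wz": -4.1, "claw": 0.024},
    {"dx": -0.0007, "dy": 0.0025, "dz": -0.0006, "wx": -0.65, "wy": -1.15, "wz": -2.05, "claw": 0.024},
    {"dx": -0.0007, "dy": 0.0025, "dz": -0.0006, "wx": -0.65, "wy": -1.15, "wz": -2.05, "claw": 0.024},
    {"dx": -0.0009, "dy": 0.0025, "dz": -0.0005, "wx": -0.65, "wy": -1.15, "wz": -2.05, "claw": 0.024},
    {"dx": -0.0009, "dy": 0.0025, "dz": -0.0005, "wx": -0.65, "wy": -1.15, "wz": -2.05, "claw": 0.024},
    {"dx": -0.0011, "dy": 0.0024, "dz": -0.0004, "wx": -0.65, "wy": -1.15, "wz": -2.05, "claw": 0.024},
    {"dx": -0.0011, "dy": 0.0024, "dz": -0.0004, "wx": -0.65, "wy": -1.15, "wz": -2.05, "claw": 0.024},
    {"dx": -0.0013, "dy": 0.0024, "dz": -0.0003, "wx": -0.65, "wy": -1.15, "wz": -2.05, "claw": 0.024},
    {"dx": -0.0013, "dy": 0.0024, "dz": -0.0003, "wx": -0.65, "wy": -1.15, "wz": -2.05, "claw": 0.024},
    {"dx": 0, "dy": 0, "dz": 0, "wx": 0, "wy": 0, "wz": 0, "claw": 0.024},
    {"dx": 0, "dy": 0, "dz": 0, "wx": 0, "wy": 0, "wz": 0, "claw": 0.024}
  ]
}}

```text
t: 15.1
eef_pos: [0.5309, 0.1999, 0.1771]
tool_rot: [0.263, -0.54, 0.747, -0.285]
contact_force: [-0.3, -0.6, -1.1]
gripper_width: 0.276
grasp_force: 0.0
```

Run:
```python
from p4 import *
n=int(np.degrees((C.inv()*RF).magnitude())/4)+1
I,Q=plan(q0,[(Pa,RF,n),(M-.044*gz,RF,4)])
print(n,I[0].round(1).tolist(),I[1][0].round(1)); print(np.array(Q)[:,[2,4,5,6]].round(2).tolist())
```

```text
t 15.1 [0.531 0.2   0.177] [-1.61  0.53  1.02  2.37  1.68  0.19  0.41] [ 0.7  -0.14 -0.7 ]
-> [0.523 0.201 0.174] q [-1.36  0.34  0.77  2.42  2.15  0.21  0.39] max dq/row [0.06 0.05 0.06 0.02 0.12 0.02 0.03] err mm 1.2412670766236365e-13
-> [0.536 0.201 0.109] q [-1.01  0.46  0.39  2.41  2.41  0.37  0.1 ] max dq/row [0.12 0.04 0.13 0.   0.08 0.05 0.08] err mm 2.1677797545656836e-13
5 [[1.0, 4.4, -1.1, -1.1, -1.8, -3.3], [0.7, 4.5, -1.0, -1.1, -1.8, -3.3], [0.4, 4.5, -0.9, -1.1, -1.8, -3.3], [0.1, 4.6, -0.9, -1.1, -1.8, -3.3], [-0.2, 4.6, -0.8, -1.1, -1.8, -3.3]] [-0.   8.1 14.5  0.   0.   0. ]
[[1.02, 1.68, 0.19, 0.41], [0.96, 1.8, 0.21, 0.38], [0.91, 1.9, 0.22, 0.37], [0.86, 1.99, 0.22, 0.37], [0.82, 2.07, 0.22, 0.38], [0.77, 2.15, 0.21, 0.39], [0.63, 2.22, 0.25, 0.3], [0.53, 2.3, 0.3, 0.22], [0.45, 2.36, 0.34, 0.16], [0.39, 2.41, 0.37, 0.1]]
```

Request:
{"op": "drive_tool", "data": {
  "increments": [
    {"dx": 0.001, "dy": 0.0044, "dz": -0.001, "wx": -1.1, "wy": -1.8, "wz": -3.3, "claw": 0.024},
    {"dx": 0.0007, "dy": 0.0045, "dz": -0.001, "wx": -1.1, "wy": -1.8, "wz": -3.3, "claw": 0.024},
    {"dx": 0.0004, "dy": 0.0045, "dz": -0.001, "wx": -1.1, "wy": -1.8, "wz": -3.3, "claw": 0.024},
    {"dx": 0, "dy": 0.0046, "dz": -0.001, "wx": -1.1, "wy": -1.8, "wz": -3.3, "claw": 0.024},
    {"dx": 0, "dy": 0.0046, "dz": -0.001, "wx": -1.1, "wy": -1.8, "wz": -3.3, "claw": 0.024},
    {"dx": 0, "dy": 0.008, "dz": 0.0145, "wx": 0, "wy": 0, "wz": 0, "claw": 0.024},
    {"dx": 0, "dy": 0.008, "dz": 0.0145, "wx": 0, "wy": 0, "wz": 0, "claw": 0.024},
    {"dx": 0, "dy": 0.008, "dz": 0.0145, "wx": 0, "wy": 0, "wz": 0, "claw": 0.024},
    {"dx": 0, "dy": 0.008, "dz": 0.0145, "wx": 0, "wy": 0, "wz": 0, "claw": 0.024},
    {"dx": 0, "dy": 0, "dz": 0, "wx": 0, "wy": 0, "wz": 0, "claw": 0.024},
    {"dx": 0, "dy": 0, "dz": 0, "wx": 0, "wy": 0, "wz": 0, "claw": 0.024}
  ]
}}

```text
t: 16.48
eef_pos: [0.5243, 0.2017, 0.1001]
tool_rot: [-0.25, 0.674, -0.652, 0.24]
contact_force: [-0.0, -1.3, -0.0]
gripper_width: 0.28
grasp_force: 0.0
```

Run:
```python
from p4 import *
from plan import go
go(M-.034*gz,RF)
```

```text
t 16.475 [0.524 0.202 0.1  ] [-1.02  0.47  0.38  2.41  2.38  0.38  0.11] [ 0.65  0.02 -0.76]
t 16.48 at [0.5243 0.2017 0.1001] F [-0.  -1.3 -0. ] w 0.28 g 0.0 q [-1.02  0.47  0.38  2.41  2.38  0.38  0.11]
 shift mm [  0.6 -14.7  11. ] turn deg [ 0.01  0.09 -0.07] n_rot 0.010607148898398502 ; shift if turned first mm [  0.6 -14.7  11. ]
```

Request:
{"op": "drive_tool", "data": {
  "increments": [
    {"dx": 0.0003, "dy": -0.0075, "dz": 0, "wx": 0, "wy": 0, "wz": 0, "claw": 0.024},
    {"dx": 0.0003, "dy": -0.0072, "dz": 0, "wx": 0, "wy": 0, "wz": 0, "claw": 0.024},
    {"dx": 0, "dy": 0, "dz": 0.011, "wx": 0, "wy": 0, "wz": 0, "claw": 0.024},
    {"dx": 0, "dy": 0, "dz": 0, "wx": 0, "wy": 0, "wz": 0, "claw": 0.024},
    {"dx": 0, "dy": 0, "dz": 0, "wx": 0, "wy": 0, "wz": 0, "claw": 0.024}
  ]
}}

```text
t: 17.1
eef_pos: [0.5421, 0.2016, 0.1006]
tool_rot: [-0.25, 0.675, -0.652, 0.24]
contact_force: [0.2, 0.6, 0.1]
gripper_width: 0.283
grasp_force: 0.0
```

Run:
```python
from plan import *
go(M-.004*gz,RG*Rn.from_euler('z',np.pi))
s,_=read_camera('side');cv2.imwrite('pics/pre.png',crop(s[:,:,::-1],245,165,75,75,8))
```

```text
t 17.1 at [0.5421 0.2016 0.1006] F [0.2 0.6 0.1] w 0.283 g 0.0 q [-0.99  0.48  0.38  2.37  2.4   0.35  0.12]
 shift mm [ 0.  -0.9 29.8] turn deg [ 0.07  0.11 -0.04] n_rot 0.012800916103876637 ; shift if turned first mm [-0.  -0.8 29.8]
```

View pics/pre.png

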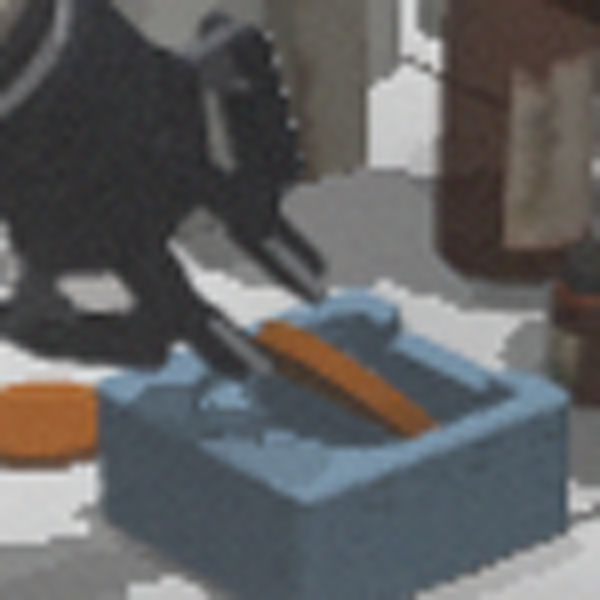

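The side view has the open finger tips at crop (320,295) and (265,370), straddling the raised edge, whose middle projects to crop (302,346). Advancing gently.

Request:
{"op": "drive_tool", "data": {
  "increments": [
    {"dx": 0, "dy": -0.0008, "dz": 0.005, "wx": 0, "wy": 0, "wz": 0, "claw": 0.024},
    {"dx": 0, "dy": 0, "dz": 0.005, "wx": 0, "wy": 0, "wz": 0, "claw": 0.024},
    {"dx": 0, "dy": 0, "dz": 0.005, "wx": 0, "wy": 0, "wz": 0, "claw": 0.024},
    {"dx": 0, "dy": 0, "dz": 0, "wx": 0, "wy": 0, "wz": 0, "claw": 0.024}
  ]
}}

```text
t: 17.65
eef_pos: [0.5529, 0.2022, 0.0897]
tool_rot: [-0.25, 0.675, -0.652, 0.24]
contact_force: [-0.7, 0.1, 0.2]
gripper_width: 0.278
grasp_force: 0.0
```

Request:
{"op": "drive_tool", "data": {
  "increments": [
    {"dx": 0, "dy": 0, "dz": 0.004, "wx": 0, "wy": 0, "wz": 0, "claw": 0.024},
    {"dx": 0, "dy": 0, "dz": 0.004, "wx": 0, "wy": 0, "wz": 0, "claw": 0.024},
    {"dx": 0, "dy": 0, "dz": 0.003, "wx": 0, "wy": 0, "wz": 0, "claw": 0.024},
    {"dx": 0, "dy": 0, "dz": 0, "wx": 0, "wy": 0, "wz": 0, "claw": 0.024}
  ]
}}

```text
t: 18.15
eef_pos: [0.5599, 0.2026, 0.0816]
tool_rot: [-0.25, 0.675, -0.652, 0.24]
contact_force: [0.8, 0.3, 0.6]
gripper_width: 0.281
grasp_force: 0.0
```

Request:
{"op": "drive_tool", "data": {
  "increments": [
    {"dx": 0, "dy": 0, "dz": 0.002, "wx": 0, "wy": 0, "wz": 0, "claw": 0.024},
    {"dx": 0, "dy": 0, "dz": 0.002, "wx": 0, "wy": 0, "wz": 0, "claw": 0.024},
    {"dx": 0, "dy": 0, "dz": 0, "wx": 0, "wy": 0, "wz": 0, "claw": 0.024},
    {"dx": 0, "dy": 0, "dz": 0, "wx": 0, "wy": 0, "wz": 0, "claw": 0.024}
  ]
}}

```text
t: 18.65
eef_pos: [0.5624, 0.2027, 0.0787]
tool_rot: [-0.25, 0.675, -0.652, 0.24]
contact_force: [0.2, -0.1, -0.0]
gripper_width: 0.279
grasp_force: 0.0
```

Run:
```python
from plan import *
go(M-.004*gz,RG*Rn.from_euler('z',np.pi))
```

```text
t 18.65 at [0.5624 0.2027 0.0787] F [ 0.2 -0.1 -0. ] w 0.279 g 0.0 q [-0.9   0.54  0.32  2.34  2.47  0.38  0.07]
 shift mm [ 0.3  0.4 -0.1] turn deg [ 0.03  0.14 -0.04] n_rot 0.013864689531358559 ; shift if turned first mm [ 0.3  0.4 -0.1]
```

Close gently at 20 N.

Request:
{"op": "drive_tool", "data": {
  "increments": [
    {"dx": 0, "dy": 0, "dz": 0, "wx": 0, "wy": 0, "wz": 0, "claw": 0.016},
    {"dx": 0, "dy": 0, "dz": 0, "wx": 0, "wy": 0, "wz": 0, "claw": 0.013},
    {"dx": 0, "dy": 0, "dz": 0, "wx": 0, "wy": 0, "wz": 0, "claw": 0.01},
    {"dx": 0, "dy": 0, "dz": 0, "wx": 0, "wy": 0, "wz": 0, "claw": 0.004},
    {"dx": 0, "dy": 0, "dz": 0, "wx": 0, "wy": 0, "wz": 0, "claw": 0.002}
  ],
  "newtons": 22
}}

```text
t: 19.27
eef_pos: [0.5619, 0.2027, 0.0783]
tool_rot: [-0.25, 0.675, -0.652, 0.24]
contact_force: [-2.3, 0.7, -0.6]
gripper_width: 0.111
grasp_force: 23.5
```

Run:
```python
from p4 import *
print(o["gripper_width"]*85.4,o["grasp_force"],o["contact_force"])
a=np.radians(-19.7);ry=np.array([-np.sin(a),np.cos(a),0]);RR=rot([0,0,-1],ry)
P0=fk(q0,p);g=fkR(q0).as_matrix()[:,2]
I,Q=plan(q0,[(P0-.06*g,C,4),(P0-.06*g+[0.0,0,.06],C,3),([.567,-.112,.24],RR,18),([.567,-.112,.106],RR,5)])
for i in I[:3]: print(i.round(1).tolist())
print(np.array(Q)[:,[2,4,5,6]].round(2).tolist())
```

```text
t 19.275 [0.562 0.203 0.078] [-0.9   0.54  0.32  2.34  2.47  0.38  0.07] [ 0.65  0.03 -0.76]
9.509054764375634 23.496747314929962 [-2.33501299  0.67740618 -0.62648937]
-> [0.534 0.21  0.131] q [-1.1   0.42  0.48  2.41  2.31  0.31  0.2 ] max dq/row [0.06 0.03 0.05 0.02 0.05 0.02 0.04] err mm 1.1443916996305594e-13
-> [0.534 0.21  0.191] q [-1.45  0.34  0.89  2.39  2.    0.17  0.54] max dq/row [0.14 0.04 0.17 0.01 0.14 0.06 0.15] err mm 8.402968651306947
-> [ 0.567 -0.112  0.24 ] q [-0.42  0.39  0.67  1.83 -0.28  1.01  1.59] max dq/row [0.12 0.05 0.12 0.04 0.42 0.08 0.35] err mm 3.513575236638912e-13
-> [ 0.567 -0.112  0.106] q [-0.33  0.57  0.56  1.93 -0.43  0.76  1.7 ] max dq/row [0.02 0.04 0.03 0.02 0.03 0.05 0.02] err mm 1.4817422638912103e-13
[[0.0, 0.0, -15.0, -0.0, 0.0, -0.0], [0.0, 0.0, -15.0, -0.0, 0.0, -0.0], [0.0, 0.0, -15.0, -0.0, 0.0, -0.0], [0.0, 0.0, -15.0, -0.0, 0.0, -0.0]]
[[-0.0, -13.0, -15.2, 0.0, 0.0, 0.0], [-0.0, -13.0, -15.2, 0.0, 0.0, 0.0], [-0.0, -13.0, -15.2, 0.0, 0.0, 0.0]]
[[17.9, -2.7, -1.3, -1.5, 2.2, 5.9], [17.6, -4.5, -0.7, -1.5, 2.2, 5.9], [17.1, -6.3, -
[... 656 characters left out ...]
0.15], [0.48, 2.31, 0.31, 0.2], [0.58, 2.23, 0.26, 0.29], [0.72, 2.14, 0.2, 0.39], [0.89, 2.0, 0.17, 0.54], [0.96, 1.57, 0.17, 0.88], [0.9, 1.15, 0.17, 1.23], [0.78, 0.99, 0.25, 1.33], [0.72, 0.84, 0.3, 1.4], [0.67, 0.72, 0.35, 1.46], [0.64, 0.6, 0.4, 1.5], [0.62, 0.5, 0.44, 1.54], [0.6, 0.4, 0.49, 1.57], [0.6, 0.31, 0.53, 1.6], [0.59, 0.23, 0.58, 1.62], [0.6, 0.15, 0.63, 1.63], [0.6, 0.08, 0.68, 1.64], [0.61, 0.01, 0.73, 1.64], [0.62, -0.06, 0.78, 1.64], [0.63, -0.12, 0.84, 1.63], [0.64, -0.18, 0.89, 1.62], [0.65, -0.23, 0.95, 1.61], [0.67, -0.28, 1.01, 1.59], [0.65, -0.31, 0.96, 1.61], [0.63, -0.34, 0.91, 1.63], [0.61, -0.37, 0.86, 1.66], [0.58, -0.4, 0.81, 1.68], [0.56, -0.43, 0.76, 1.7]]
```

Request:
{"op": "drive_tool", "data": {
  "increments": [
    {"dx": 0, "dy": -0.0005, "dz": -0.004, "wx": 0, "wy": 0, "wz": 0, "claw": 0.002},
    {"dx": 0, "dy": -0.0005, "dz": -0.008, "wx": 0, "wy": 0, "wz": 0, "claw": 0.002},
    {"dx": 0, "dy": -0.0005, "dz": -0.012, "wx": 0, "wy": 0, "wz": 0, "claw": 0.002},
    {"dx": 0, "dy": -0.001, "dz": -0.015, "wx": 0, "wy": 0, "wz": 0, "claw": 0.002},
    {"dx": 0, "dy": -0.001, "dz": -0.015, "wx": 0, "wy": 0, "wz": 0, "claw": 0.002},
    {"dx": 0, "dy": -0.013, "dz": -0.015, "wx": 0, "wy": 0, "wz": 0, "claw": 0.002},
    {"dx": 0, "dy": -0.013, "dz": -0.015, "wx": 0, "wy": 0, "wz": 0, "claw": 0.002},
    {"dx": 0, "dy": -0.013, "dz": -0.015, "wx": 0, "wy": 0, "wz": 0, "claw": 0.002},
    {"dx": 0, "dy": 0, "dz": 0, "wx": 0, "wy": 0, "wz": 0, "claw": 0.002}
  ],
  "newtons": 30
}}

```text
t: 20.4
eef_pos: [0.5303, 0.2023, 0.183]
tool_rot: [-0.252, 0.674, -0.652, 0.239]
contact_force: [0.3, 0.4, -2.9]
gripper_width: 0.113
grasp_force: 31.2
```

```bash
cat > p5.py <<'E'
from p4 import *
print(o["gripper_width"]*85.4,o["grasp_force"],o["contact_force"])
a=np.radians(-19.7);ry=np.array([-np.sin(a),np.cos(a),0]);RR=rot([0,0,-1],ry)
E
python3 - <<'E'
from p5 import *
I,Q=plan(q0,[([.567,-.112,.24],RR,18)])
for i in I[:3]: print(i.round(1).tolist())
print(np.array(Q)[:,[4]].round(2).ravel().tolist())
E
```

```text
t 20.4 [0.53  0.202 0.183] [-1.37  0.32  0.8   2.38  1.96  0.17  0.6 ] [ 0.65  0.03 -0.76]
9.669255679872704 31.24475061893463 [ 0.25057592  0.36971706 -2.90585163]
-> [ 0.567 -0.112  0.24 ] q [-0.4   0.39  0.64  1.83 -0.27  1.01  1.58] max dq/row [0.12 0.04 0.11 0.04 0.43 0.07 0.35] err mm 1.0145033081663849e-12
[[17.7, -2.4, -1.6, -1.5, 2.2, 5.9], [17.4, -4.2, -1.0, -1.5, 2.2, 5.9], [17.0, -6.0, -0.5, -1.5, 2.2, 5.9], [16.3, -7.7, -0.0, -1.5, 2.2, 5.9], [15.4, -9.3, 0.4, -1.5, 2.2, 5.9], [14.3, -10.9, 0.7, -1.5, 2.2, 5.9], [13.1, -12.3, 0.9, -1.5, 2.2, 5.9], [11.7, -13.6, 1.1, -1.5, 2.2, 5.9], [10.2, -14.8, 1.1, -1.5, 2.2, 5.9], [8.6, -15.8, 1.1, -1.5, 2.2, 5.9], [6.9, -16.6, 1.0, -1.5, 2.2, 5.9], [5.1, -17.2, 0.8, -1.5, 2.2, 5.9], [3.3, -17.7, 0.5, -1.5, 2.2, 5.9], [1.4, -17.9, 0.1, -1.5, 2.2, 5.9], [-0.4, -18.0, -0.3, -1.5, 2.2, 5.9], [-2.2, -17.8, -0.8, -1.5, 2.2, 5.9], [-4.0, -17.5, -1.4, -1.5, 2.2, 5.9], [-5.7, -16.9, -2.0, -1.5, 2.2, 5.9]]
[1.96, 1.62, 1.19, 1.0, 0.86, 0.73, 0.61, 0.51, 0.41, 0.32, 0.23, 0.16, 0.08, 0.02, -0.05, -0.11, -0.17, -0.22, -0.27]
```

Request:
{"op": "drive_tool", "data": {
  "increments": [
    {"dx": 0.0088, "dy": -0.0012, "dz": -0.0008, "wx": -0.75, "wy": 1.1, "wz": 2.95, "claw": 0.002},
    {"dx": 0.0088, "dy": -0.0012, "dz": -0.0008, "wx": -0.75, "wy": 1.1, "wz": 2.95, "claw": 0.002},
    {"dx": 0.0087, "dy": -0.0021, "dz": -0.0005, "wx": -0.75, "wy": 1.1, "wz": 2.95, "claw": 0.002},
    {"dx": 0.0087, "dy": -0.0021, "dz": -0.0005, "wx": -0.75, "wy": 1.1, "wz": 2.95, "claw": 0.002},
    {"dx": 0.017, "dy": -0.006, "dz": -0.0005, "wx": -1.5, "wy": 2.2, "wz": 5.9, "claw": 0.002},
    {"dx": 0.0163, "dy": -0.0077, "dz": 0, "wx": -1.5, "wy": 2.2, "wz": 5.9, "claw": 0.002},
    {"dx": 0.0154, "dy": -0.0093, "dz": 0.0004, "wx": -1.5, "wy": 2.2, "wz": 5.9, "claw": 0.002},
    {"dx": 0.0143, "dy": -0.0109, "dz": 0.0007, "wx": -1.5, "wy": 2.2, "wz": 5.9, "claw": 0.002},
    {"dx": 0.0131, "dy": -0.0123, "dz": 0.0009, "wx": -1.5, "wy": 2.2, "wz": 5.9, "claw": 0.002},
    {"dx": 0.0117, "dy": -0.0136, "dz": 0.0011, "wx": -1.5, "wy": 2.2, "wz": 5.9, "claw": 0.002},
    {"dx": 0.0102, "dy": -0.0148, "dz": 0.0011, "wx": -1.5, "wy": 2.2, "wz": 5.9, "claw": 0.002},
    {"dx": 0.0086, "dy": -0.0158, "dz": 0.0011, "wx": -1.5, "wy": 2.2, "wz": 5.9, "claw": 0.002},
    {"dx": 0.0069, "dy": -0.0166, "dz": 0.001, "wx": -1.5, "wy": 2.2, "wz": 5.9, "claw": 0.002},
    {"dx": 0.0051, "dy": -0.0172, "dz": 0.0008, "wx": -1.5, "wy": 2.2, "wz": 5.9, "claw": 0.002},
    {"dx": 0.0033, "dy": -0.0177, "dz": 0.0005, "wx": -1.5, "wy": 2.2, "wz": 5.9, "claw": 0.002},
    {"dx": 0.0014, "dy": -0.0179, "dz": 0, "wx": -1.5, "wy": 2.2, "wz": 5.9, "claw": 0.002},
    {"dx": -0.0004, "dy": -0.018, "dz": -0.0003, "wx": -1.5, "wy": 2.2, "wz": 5.9, "claw": 0.002},
    {"dx": -0.0022, "dy": -0.0178, "dz": -0.0008, "wx": -1.5, "wy": 2.2, "wz": 5.9, "claw": 0.002},
    {"dx": -0.004, "dy": -0.0175, "dz": -0.0014, "wx": -1.5, "wy": 2.2, "wz": 5.9, "claw": 0.002},
    {"dx": -0.0057, "dy": -0.0169, "dz": -0.002, "wx": -1.5, "wy": 2.2, "wz": 5.9, "claw": 0.002}
  ]
}}

```text
t: 22.9
eef_pos: [0.5548, -0.1187, 0.2291]
tool_rot: [-0.006, 0.173, 0.985, 0.0]
contact_force: [0.3, 1.4, -2.1]
gripper_width: 0.113
grasp_force: 31.1
```

Run:
```python
from p5 import *
from plan import go
go([.5668,-.1122,.165],RR)
```

```text
t 22.9 [ 0.555 -0.119  0.229] [-0.39  0.38  0.63  1.87 -0.27  0.99  1.58] [-0.01  0.   -1.  ]
9.665866475331251 31.14569127559662 [ 0.3432049   1.43020269 -2.08875598]
t 22.9 at [ 0.5548 -0.1187  0.2291] F [ 0.3  1.4 -2.1] w 0.113 g 31.1 q [-0.39  0.38  0.63  1.87 -0.27  0.99  1.58]
 shift mm [-9.8 10.3 64. ] turn deg [-0.09 -0.67 -0.2 ] n_rot 0.06565864529935282 ; shift if turned first mm [-9.1 10.2 64.1]
```

Request:
{"op": "drive_tool", "data": {
  "increments": [
    {"dx": -0.005, "dy": 0.005, "dz": 0, "wx": -0.1, "wy": -0.7, "wz": -0.2, "claw": 0.002},
    {"dx": -0.0043, "dy": 0.0052, "dz": 0, "wx": 0, "wy": 0, "wz": 0, "claw": 0.002},
    {"dx": 0, "dy": 0, "dz": 0.025, "wx": 0, "wy": 0, "wz": 0, "claw": 0.002},
    {"dx": 0, "dy": 0, "dz": 0.025, "wx": 0, "wy": 0, "wz": 0, "claw": 0.002},
    {"dx": 0, "dy": 0, "dz": 0.008, "wx": 0, "wy": 0, "wz": 0, "claw": 0.002},
    {"dx": 0, "dy": 0, "dz": 0, "wx": 0, "wy": 0, "wz": 0, "claw": 0.002},
    {"dx": 0, "dy": 0, "dz": 0, "wx": 0, "wy": 0, "wz": 0, "claw": 0.002}
  ]
}}

```text
t: 23.78
eef_pos: [0.5692, -0.1109, 0.173]
tool_rot: [0.003, 0.168, 0.986, 0.001]
contact_force: [-0.2, -0.3, -2.0]
gripper_width: 0.107
grasp_force: 31.1
```

Run:
```python
from p5 import *
from plan import go
from h import *
go([.5668,-.1122,.165],RR)
t,T=read_camera('top');s,S=read_camera('side');np.savez('pics/rack.npz',t=t,T=T,s=s,S=S)
def g(c,u,v,k):
    for i in range(0,c.shape[1],10*k): cv2.putText(c,str(u+i//k),(i,10),0,.35,(0,0,255))
    for i in range(0,c.shape[0],10*k): cv2.putText(c,str(v+i//k),(0,i+4),0,.35,(0,0,255))
    return c
a=np.hstack([g(crop(s[:,:,::-1],325,185,80,120,5),325,185,5),g(crop(t[:,:,::-1],360,180,80,120,5),360,180,5)]);cv2.imwrite('pics/rack.png',a)
```

```text
t 23.775 [ 0.569 -0.111  0.173] [-0.36  0.47  0.59  1.9  -0.33  0.87  1.63] [ 0.01  0.   -1.  ]
9.169056662200646 31.104100942611694 [-0.17413338 -0.32937516 -2.02628439]
t 23.77 at [ 0.5692 -0.1109  0.173 ] F [-0.2 -0.3 -2. ] w 0.107 g 31.1 q [-0.36  0.47  0.59  1.9  -0.33  0.87  1.63]
 shift mm [ 1.9 -2.   7.9] turn deg [0.17 0.34 0.34] n_rot 0.04834083113864948 ; shift if turned first mm [ 1.8 -2.   8. ]
```

View pics/rack.png

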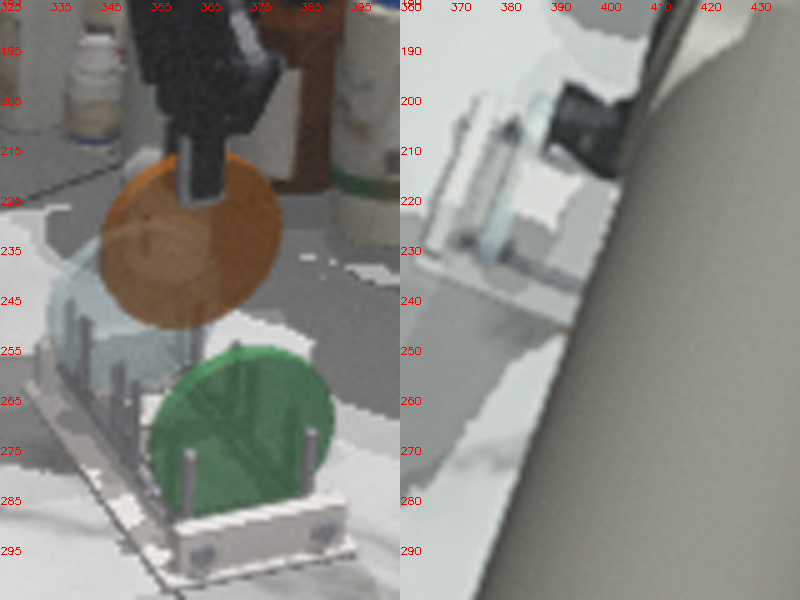

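The side view shows the amber glass held upright and centred above the middle slot, bottom at about (361,250). The neighbours are undisturbed. The top view is mostly hidden by the arm. I'll check the alignment with depth and the silhouette fit.

```bash
cat > chk.py <<'E'
from p5 import *
from h import *
z=np.load('pics/rack.npz');s=z['s'];S=z['S'];t0=np.load('pics/side0.npy')
rc=np.array([.5668,-.1122,0]);rx=np.array([np.cos(a),np.sin(a),0]);h=cv2.cvtColor(s,cv2.COLOR_RGB2HSV)
def face(m,D):
    m=cv2.erode(m,np.ones((5,5)));v,u=np.where(m>0);P=np.array([dep("side",i,j,D) for i,j in zip(u,v) if D[j,i]>0])-rc
    L=np.c_[P@rx,P@ry,P[:,2]]*1e3;k=np.abs(L[:,1]-np.median(L[:,1]))<8;L=L[k];c=L.mean(0);n=np.linalg.svd(L-c)[2][2];n*=np.sign(n[1]);return len(L),c.round(1),n.round(3),np.median(L[:,1]).round(2)
am=cv2.inRange(h,(5,110,40),(22,255,255));am[:212]=0;am[255:]=0;am[:,:340]=0;am[:,385:]=0
gm=cv2.inRange(h,(50,90,40),(85,255,255));gm[:250]=0;gm[:,:350]=0;gm[:,395:]=0
print("amber",face(am,S));print("green",face(gm,S))
# silhouette fit: centre from tool with offsets (along rack x, along z)
cs=max(cv2.findContours(am,0,1)[0],key=cv2.contourArea).reshape(-1,2);print("bbox obs",cs.min(0),cs.max(0))
for y in(-2,0,2):
  th=np.linspace(0,2*np.pi,120)
  def pts(dx,dz): 
    T=o["eef_pos"]-[0,0,.049+dz/1e3]+rx*dx/1e3+ry*y/1e3
    return np.array([proj("side",T+rx*.045*np.cos(b)+np.array([0,0,.045*np.sin(b)])+ry*e) for b in th for e in(-.005,.005)])
  def r(v): q=pts(*v);return np.r_[q.min(0)[0]-cs.min(0)[0]+.5,q.max(0)-cs.max(0)-.5]
  f=least_squares(r,[0,0]);print("y",y,"dx,dz",f.x.round(1),f.fun.round(2))
w=(np.array(o["eef_pos"])-rc);print("tcp in rack mm",(w@rx*1e3).round(1),(w@ry*1e3).round(1))
E
python3 chk.py
```

```text
t 23.875 [ 0.569 -0.111  0.173] [-0.36  0.47  0.59  1.9  -0.34  0.87  1.63] [ 0.01  0.   -1.  ]
9.631191854616691 31.105701327323914 [-0.88804312 -0.36351611 -1.56733317]
amber (200, array([ 16.4,  -0.3, 131.4]), array([-0.014,  1.   ,  0.018]), np.float64(-0.08))Traceback (most recent call last):
  File "chk.py", line 10, in <module>
    print("amber",face(am,S));print("green",face(gm,S))
                                            ~~~~^^^^^^
  File "chk.py", line 6, in face
    m=cv2.erode(m,np.ones((5,5)));v,u=np.where(m>0);P=np.array([dep("side",i,j,D) for i,j in zip(u,v) if D[j,i]>0])-rc
                                                      ~~~~~~~~~~~~~~~~~~~~~~~~~~~~~~~~~~~~~~~~~~~~~~~~~~~~~~~~~~~~~^~~
ValueError: operands could not be broadcast together with shapes (0,) (3,)
```

```bash
sed -i 's/(50,90,40),(85/(40,50,30),(100/' chk.py; python3 chk.py | tail -n +3; python3 -c "
import numpy as np,cv2
z=np.load('pics/rack.npz');h=cv2.cvtColor(z['s'],cv2.COLOR_RGB2HSV);print(h[270,370],h[265,375],h[280,365],z['S'][270,370],z['S'][230,365])"
```

```text
amber (200, array([ 16.4,  -0.3, 131.4]), array([-0.014,  1.   ,  0.018]), np.float64(-0.08))
green (544, array([ -1.1, -67. ,  68.5]), array([-0.003,  1.   ,  0.011]), np.float64(-66.96))
bbox obs [346 216] [380 249]
[ 67  77 100] [65 74 96] [ 66  68 112] 1.3274866 1.357092Traceback (most recent call last):
  File "chk.py", line 19, in <module>
    f=least_squares(r,[0,0]);print("y",y,"dx,dz",f.x.round(1),f.fun.round(2))
    return func(*args, **kwargs)
    result = trf(vector_fun.fun, vector_fun.jac, x0, f0, J0, lb, ub, ftol, xtol,
                 gtol, max_nfev, x_scale, loss_function, tr_solver,
                 tr_options.copy(), verbose, callback=callback_wrapped)
    return trf_no_bounds(
        fun, jac, x0, f0, J0, ftol, xtol, gtol, max_nfev, x_scale,
        loss_function, tr_solver, tr_options, verbose, callback=callback)
    J = jac(x)
    self._update_jac()
    ~~~~~~~~~~~~~~~~^^
    self.J = self.jac_wrapped(xp_copy(self.x), f0=self.f)
             ~~~~~~~~~~~~~~~~^^^^^^^^^^^^^^^^^^^^^^^^^^^^
    J, dct = approx_derivative(
             ~~~~~~~~~~~~~~~~~^
        self
[... 647 characters left out ...]
d(self.fun(x))
                         ~~~~~~~~^^^
    return self.f(x, *self.args, **self.kwargs)
           ~~~~~~^^^^^^^^^^^^^^^^^^^^^^^^^^^^^^
  File "chk.py", line 18, in r
    def r(v): q=pts(*v);return np.r_[q.min(0)[0]-cs.min(0)[0]+.5,q.max(0)-cs.max(0)-.5]
                ~~~^^^^
  File "chk.py", line 17, in pts
    return np.array([proj("side",T+rx*.045*np.cos(b)+np.array([0,0,.045*np.sin(b)])+ry*e) for b in th for e in(-.005,.005)])
                     ~~~~^^^^^^^^^^^^^^^^^^^^^^^^^^^^^^^^^^^^^^^^^^^^^^^^^^^^^^^^^^^^^^^^
  File "h.py", line 16, in proj
    c=calibration(n);K,R,t=[np.array(c[k]) for k in("intrinsics","R","t")]
ValueError: time passes only in moves, steps and waits
```

```bash
sed -i 's/^def ray/from functools import lru_cache\n_cal=calibration\ncalibration=lru_cache(None)(lambda n:_cal(n))\ndef ray/' h.py; python3 chk.py | tail -n 4
```

```text
y -2 dx,dz [-2.  -8.6] [-1.28  1.32  0.05]
y 0 dx,dz [-1.1 -7.3] [-1.24  1.29  0.05]
y 2 dx,dz [-0.2 -6.1] [-1.21  1.25  0.04]
tcp in rack mm 1.8 1.9
```

Request:
{"op": "drive_tool", "data": {
  "increments": [
    {"dx": 0.001, "dy": -0.0022, "dz": 0, "wx": 0.2, "wy": 0.3, "wz": 0.3, "claw": 0.002},
    {"dx": 0, "dy": 0, "dz": 0.005, "wx": 0, "wy": 0, "wz": 0, "claw": 0.002},
    {"dx": 0, "dy": 0, "dz": 0.005, "wx": 0, "wy": 0, "wz": 0, "claw": 0.002},
    {"dx": 0, "dy": 0, "dz": 0, "wx": 0, "wy": 0, "wz": 0, "claw": 0.002},
    {"dx": 0, "dy": 0, "dz": 0, "wx": 0, "wy": 0, "wz": 0, "claw": 0.002}
  ]
}}

```text
t: 24.5
eef_pos: [0.5669, -0.1128, 0.162]
tool_rot: [-0.0, 0.171, 0.985, -0.0]
contact_force: [-0.6, 0.1, -2.9]
gripper_width: 0.105
grasp_force: 31.1
```

Run:
```python
from p5 import *
from plan import go
rc=np.array([.5668,-.1122,0]);rx=np.array([np.cos(a),np.sin(a),0]);go(rc+rx*.001+[0,0,.12],RR)
```

```text
t 24.5 [ 0.567 -0.113  0.162] [-0.35  0.48  0.58  1.91 -0.34  0.85  1.63] [-0. -0. -1.]
8.9460665085248 31.123775839805603 [-0.63572781  0.10924174 -2.9100606 ]
t 24.5 at [ 0.5669 -0.1128  0.162 ] F [-0.6  0.1 -2.9] w 0.105 g 31.1 q [-0.35  0.48  0.58  1.91 -0.34  0.85  1.63]
 shift mm [-0.7  0.6 42. ] turn deg [-0.05 -0.04  0.02] n_rot 0.006410078238830082 ; shift if turned first mm [-0.7  0.6 42. ]
```

Request:
{"op": "drive_tool", "data": {
  "increments": [
    {"dx": 0, "dy": 0.0003, "dz": 0.004, "wx": 0, "wy": 0, "wz": 0, "claw": 0.002},
    {"dx": 0, "dy": 0, "dz": 0.004, "wx": 0, "wy": 0, "wz": 0, "claw": 0.002},
    {"dx": 0, "dy": 0, "dz": 0.004, "wx": 0, "wy": 0, "wz": 0, "claw": 0.002},
    {"dx": 0, "dy": 0, "dz": 0.004, "wx": 0, "wy": 0, "wz": 0, "claw": 0.002},
    {"dx": 0, "dy": 0, "dz": 0, "wx": 0, "wy": 0, "wz": 0, "claw": 0.002}
  ]
}}

```text
t: 25.12
eef_pos: [0.5667, -0.1124, 0.1456]
tool_rot: [-0.001, 0.171, 0.985, -0.0]
contact_force: [1.4, -0.2, -1.3]
gripper_width: 0.108
grasp_force: 31.1
```

Request:
{"op": "drive_tool", "data": {
  "increments": [
    {"dx": 0, "dy": 0, "dz": 0.004, "wx": 0, "wy": 0, "wz": 0, "claw": 0.002},
    {"dx": 0, "dy": 0, "dz": 0.004, "wx": 0, "wy": 0, "wz": 0, "claw": 0.002},
    {"dx": 0, "dy": 0, "dz": 0.004, "wx": 0, "wy": 0, "wz": 0, "claw": 0.002},
    {"dx": 0, "dy": 0, "dz": 0.004, "wx": 0, "wy": 0, "wz": 0, "claw": 0.002},
    {"dx": 0, "dy": 0, "dz": 0.004, "wx": 0, "wy": 0, "wz": 0, "claw": 0.002},
    {"dx": 0, "dy": 0, "dz": 0, "wx": 0, "wy": 0, "wz": 0, "claw": 0.002},
    {"dx": 0, "dy": 0, "dz": 0, "wx": 0, "wy": 0, "wz": 0, "claw": 0.002}
  ]
}}

```text
t: 26.0
eef_pos: [0.567, -0.1126, 0.1261]
tool_rot: [-0.0, 0.171, 0.985, -0.0]
contact_force: [-0.1, 0.0, -1.9]
gripper_width: 0.107
grasp_force: 31.1
```

Request:
{"op": "drive_tool", "data": {
  "increments": [
    {"dx": 0, "dy": 0, "dz": 0.003, "wx": 0, "wy": 0, "wz": 0, "claw": 0.002},
    {"dx": 0, "dy": 0, "dz": 0.003, "wx": 0, "wy": 0, "wz": 0, "claw": 0.002},
    {"dx": 0, "dy": 0, "dz": 0.003, "wx": 0, "wy": 0, "wz": 0, "claw": 0.002},
    {"dx": 0, "dy": 0, "dz": 0.003, "wx": 0, "wy": 0, "wz": 0, "claw": 0.002},
    {"dx": 0, "dy": 0, "dz": 0.003, "wx": 0, "wy": 0, "wz": 0, "claw": 0.002},
    {"dx": 0, "dy": 0, "dz": 0, "wx": 0, "wy": 0, "wz": 0, "claw": 0.002}
  ]
}}

```text
t: 26.75
eef_pos: [0.5668, -0.1125, 0.1108]
tool_rot: [-0.001, 0.171, 0.985, -0.0]
contact_force: [-0.7, -0.2, -2.2]
gripper_width: 0.108
grasp_force: 31.1
```

Request:
{"op": "drive_tool", "data": {
  "increments": [
    {"dx": 0, "dy": 0, "dz": 0.001, "wx": 0, "wy": 0, "wz": 0, "claw": 0.002},
    {"dx": 0, "dy": 0, "dz": 0.001, "wx": 0, "wy": 0, "wz": 0, "claw": 0.002},
    {"dx": 0, "dy": 0, "dz": 0.001, "wx": 0, "wy": 0, "wz": 0, "claw": 0.002},
    {"dx": 0, "dy": 0, "dz": 0, "wx": 0, "wy": 0, "wz": 0, "claw": 0.002}
  ]
}}

```text
t: 27.25
eef_pos: [0.5669, -0.1125, 0.108]
tool_rot: [-0.0, 0.171, 0.985, -0.0]
contact_force: [0.8, 0.0, -1.6]
gripper_width: 0.113
grasp_force: 31.1
```

Request:
{"op": "drive_tool", "data": {
  "increments": [
    {"dx": 0, "dy": 0, "dz": 0.001, "wx": 0, "wy": 0, "wz": 0, "claw": 0.002},
    {"dx": 0, "dy": 0, "dz": 0.001, "wx": 0, "wy": 0, "wz": 0, "claw": 0.002},
    {"dx": 0, "dy": 0, "dz": 0, "wx": 0, "wy": 0, "wz": 0, "claw": 0.002}
  ]
}}

```text
t: 27.62
eef_pos: [0.5672, -0.1126, 0.1061]
tool_rot: [-0.0, 0.171, 0.985, -0.0]
contact_force: [1.0, -1.2, -2.1]
gripper_width: 0.111
grasp_force: 31.2
```

Request:
{"op": "drive_tool", "data": {
  "increments": [
    {"dx": 0, "dy": 0, "dz": 0.001, "wx": 0, "wy": 0, "wz": 0, "claw": 0.002},
    {"dx": 0, "dy": 0, "dz": 0, "wx": 0, "wy": 0, "wz": 0, "claw": 0.002}
  ]
}}

```text
t: 27.88
eef_pos: [0.5678, -0.1127, 0.1054]
tool_rot: [0.001, 0.171, 0.985, -0.0]
contact_force: [1.8, -1.4, 1.2]
gripper_width: 0.11
grasp_force: 31.5
```

Request:
{"op": "drive_tool", "data": {
  "increments": [
    {"dx": 0, "dy": 0, "dz": 0.001, "wx": 0, "wy": 0, "wz": 0, "claw": 0.002},
    {"dx": 0, "dy": 0, "dz": 0, "wx": 0, "wy": 0, "wz": 0, "claw": 0.002}
  ]
}}

```text
t: 28.12
eef_pos: [0.5681, -0.1129, 0.1051]
tool_rot: [0.001, 0.171, 0.985, -0.0]
contact_force: [0.8, -0.2, 6.3]
gripper_width: 0.109
grasp_force: 32.5
```

Request:
{"op": "drive_tool", "data": {
  "increments": [
    {"dx": 0, "dy": 0, "dz": 0.001, "wx": 0, "wy": 0, "wz": 0, "claw": 0.002},
    {"dx": 0, "dy": 0, "dz": 0, "wx": 0, "wy": 0, "wz": 0, "claw": 0.002}
  ]
}}

```text
t: 28.38
eef_pos: [0.5682, -0.113, 0.105]
tool_rot: [0.001, 0.171, 0.985, 0.0]
contact_force: [-1.7, 0.5, 14.9]
gripper_width: 0.113
grasp_force: 33.7
```

Request:
{"op": "drive_tool", "data": {
  "increments": [
    {"dx": 0, "dy": 0, "dz": 0.001, "wx": 0, "wy": 0, "wz": 0, "claw": 0.002},
    {"dx": 0, "dy": 0, "dz": 0, "wx": 0, "wy": 0, "wz": 0, "claw": 0.002}
  ]
}}

```text
t: 28.62
eef_pos: [0.5684, -0.113, 0.1048]
tool_rot: [0.001, 0.171, 0.985, 0.0]
contact_force: [-3.7, 1.4, 23.3]
gripper_width: 0.108
grasp_force: 34.8
```

Seated at TCP z of about 0.105. I'll relax the push, then open gently.

Request:
{"op": "drive_tool", "data": {
  "increments": [
    {"dx": 0, "dy": 0, "dz": -0.0025, "wx": 0, "wy": 0, "wz": 0, "claw": 0.002},
    {"dx": 0, "dy": 0, "dz": 0, "wx": 0, "wy": 0, "wz": 0, "claw": 0.002}
  ],
  "newtons": 20
}}

```text
t: 28.88
eef_pos: [0.5679, -0.1127, 0.1053]
tool_rot: [0.001, 0.171, 0.985, -0.0]
contact_force: [1.3, -0.3, 7.5]
gripper_width: 0.112
grasp_force: 32.4
```

Request:
{"op": "drive_tool", "data": {
  "increments": [
    {"dx": 0, "dy": 0, "dz": 0, "wx": 0, "wy": 0, "wz": 0, "claw": 0.011},
    {"dx": 0, "dy": 0, "dz": 0, "wx": 0, "wy": 0, "wz": 0, "claw": 0.013},
    {"dx": 0, "dy": 0, "dz": 0, "wx": 0, "wy": 0, "wz": 0, "claw": 0.017},
    {"dx": 0, "dy": 0, "dz": 0, "wx": 0, "wy": 0, "wz": 0, "claw": 0.022},
    {"dx": 0, "dy": 0, "dz": 0, "wx": 0, "wy": 0, "wz": 0, "claw": 0.026},
    {"dx": 0, "dy": 0, "dz": 0, "wx": 0, "wy": 0, "wz": 0, "claw": 0.026}
  ]
}}

```text
t: 29.62
eef_pos: [0.5669, -0.1125, 0.1045]
tool_rot: [-0.0, 0.171, 0.985, -0.0]
contact_force: [0.2, -0.2, 0.6]
gripper_width: 0.304
grasp_force: 0.0
```

Run:
```python
from h import *
s,S=read_camera('side')
cv2.imwrite('pics/rel.png',crop(s[:,:,::-1],325,195,80,110,5))
```

```text
(no output)
```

View pics/rel.png

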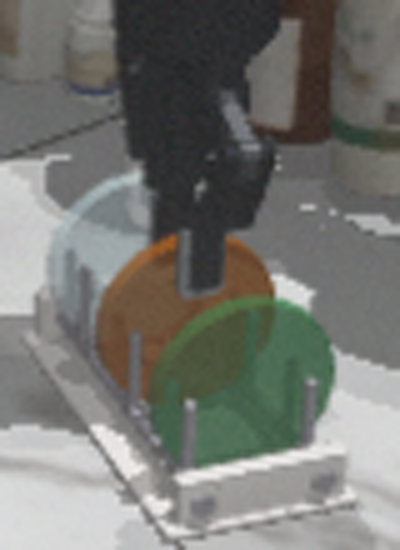

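The amber glass stands in the middle slot at crop (185,320), between the clear and green glasses, and the fingers are open around it. Withdrawing straight up.

Request:
{"op": "drive_tool", "data": {
  "increments": [
    {"dx": 0, "dy": 0, "dz": -0.004, "wx": 0, "wy": 0, "wz": 0, "claw": 0.026},
    {"dx": 0, "dy": 0, "dz": -0.008, "wx": 0, "wy": 0, "wz": 0, "claw": 0.026},
    {"dx": 0, "dy": 0, "dz": -0.015, "wx": 0, "wy": 0, "wz": 0, "claw": 0.026},
    {"dx": 0, "dy": 0, "dz": -0.03, "wx": 0, "wy": 0, "wz": 0, "claw": 0.026},
    {"dx": 0, "dy": 0, "dz": -0.04, "wx": 0, "wy": 0, "wz": 0, "claw": 0.026},
    {"dx": 0, "dy": 0, "dz": -0.03, "wx": 0, "wy": 0, "wz": 0, "claw": 0.026},
    {"dx": 0, "dy": 0.04, "dz": 0, "wx": 0, "wy": 0, "wz": 0, "claw": 0.026},
    {"dx": 0, "dy": 0.05, "dz": 0, "wx": 0, "wy": 0, "wz": 0, "claw": 0.026},
    {"dx": 0, "dy": 0.05, "dz": 0, "wx": 0, "wy": 0, "wz": 0, "claw": 0.026},
    {"dx": 0, "dy": 0.05, "dz": 0, "wx": 0, "wy": 0, "wz": 0, "claw": 0.026},
    {"dx": 0, "dy": 0, "dz": 0, "wx": 0, "wy": 0, "wz": 0, "claw": 0.026},
    {"dx": 0, "dy": 0, "dz": 0, "wx": 0, "wy": 0, "wz": 0, "claw": 0.026}
  ]
}}

```text
t: 31.18
eef_pos: [0.631, 0.0658, 0.2322]
tool_rot: [-0.0, 0.171, 0.985, -0.001]
contact_force: [0.2, -0.7, -0.8]
gripper_width: 0.309
grasp_force: 0.0
```

Run:
```python
from h import *
t,T=read_camera('top');s,S=read_camera('side');print(get_obs()["t"])
# numeric check of the standing glass: lowest/highest point in side view vs model, and depth of the face
h=cv2.cvtColor(s,cv2.COLOR_RGB2HSV);am=cv2.inRange(h,(5,90,40),(22,255,255));am[:225]=0;am[290:]=0;am[:,:335]=0;am[:,390:]=0
v,u=np.where(am>0);print("amber bbox",u.min(),v.min(),u.max(),v.max())
a=np.radians(-19.7);rx=np.array([np.cos(a),np.sin(a),0]);ry=np.array([-np.sin(a),np.cos(a),0])
c=np.array([.5668,-.1122,.057]);q=np.array([proj("side",c+.045*(rx*np.cos(b)+np.array([0,0,np.sin(b)]))+ry*e) for b in np.linspace(0,6.28,90) for e in(-.005,.005)]);print("model",q.min(0).round(1),q.max(0).round(1))
cv2.imwrite('pics/final.png',np.hstack([crop(s[:,:,::-1],325,215,80,90,5),crop(t[:,:,::-1],360,185,80,90,5)]))
```

```text
31.275
amber bbox 345 241 379 272
model [343.5 241.6] [380.2 276.9]
```

```bash
python3 -c "
from station import *
print(hand_in())"
```

```text
the job is handed in; nothing more can be done
None
```

The amber glass was tipped out, lifted and stood on edge in the middle rack slot, and the job was handed in at 31.3 s, with no verdict returned. The side view taken after withdrawing puts it where it should stand; that view hides its lowest edge, but it met the rods at the expected height. Seating it peaked at about 23 N measured, and I viewed 11 pictures against the limit of 10.

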